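# Turn a circuit board over in its rework frame and lock it

## Task

Turn the circuit board over in its rework frame so that the soldered side is up (it has a lug on each side to hold it by): raise its near edge until the board stands on edge and let go of it there, then take it again from the other side and lay it over, away from you, until it rests level on its stop. Then tighten the wing knob of the frame's lock clockwise until you feel it clamp the board's spindle firmly, without forcing it. Do not press on the board itself, and leave the brass hammer, the feeler gauge set and the slotted metal bar where they are.

Things in the scene. Friction and masses are not known exactly. Their poses are not given: they have to be found in the camera images.
- frame: the rework frame, fixed to the table: dark base plate 110 x 290 x 14 mm and two aluminium bearing posts 236 mm apart (each 50 x 38 mm from above, top at 127 mm). Origin: centre of its underside, on the table. y axis along the posts and the board's turning axis (to the left), x axis away from the robot across the board; turning axis 100 mm above the table. Yawed a little
- axis_mid (a point): middle of the turning axis, between the posts, 100 mm above the table; turns with the cradle. Its y axis lies along the turning axis, its z axis is the board's component-side normal
- cradle (a joint): turning angle of the cradle (aluminium frame 112 mm across, 172 mm along the axis, rails 10 mm thick) that holds the board, rad: 0 level, components up (a stop); 1.57 on edge, lugs on top; 3.14 turned over, level, solder side up (other stop). Grows as the near edge goes up and over, away from the robot. Balanced; friction (0.12 N m) keeps it where it is let go
- lug_upper (a point): grip point on the lug on the component side, mid-length of the near rail, 34 mm from the board plane, 51 mm from the axis. The lug is a steel bar 14 x 14 mm through the rail, 42 mm proud each side (end 13 mm beyond this point, rail surface 29 mm before it). Axes as axis_mid (z along the lug). Points up at angle 0, away from the robot on edge, down when turned over
- lug_under (a point): the same point on the other end of the same lug bar, on the soldered side: points down at cradle angle 0, towards the robot when the board is on edge, up (on the far rail) when it is turned over. Same axes (z points from it towards the board)
- board: the green circuit board 88 x 150 x 3 mm clipped in the cradle, components up to 10 mm tall on one face and solder points on the other; origin at its centre on the turning axis, z = component-side normal. Do not press on it
- knob_grip (a point): black wing knob on the right-hand (-y) post, the lock: bar 46 long, 12 thick, 30 mm tall on a neck over a 24 mm collar. Point: on its upright axis, 10 mm below its top, 24 mm above the collar, about 175 mm above the table; x along the bar, y across. Clockwise from above tightens, sinking 3 mm/rad. Drags at 0.25 N m for an unknown 0.5 to 2.7 rad, then stiffens by 0.2 N m/rad. Stays where let go
- spindle_drum: steel drum, 36 mm in diameter, on the cradle's spindle, hidden inside the right-hand post, on the turning axis; what the lock clamps
- clamp_pad: sprung pad under the locking screw, hidden inside the right-hand post, that the knob presses onto the drum: about 65 N for each radian after it touches (60 N is a good clamp: 0.43 N m on the knob; 30 N is the least, 110 N, 0.58 N m, is forced)
- raw_body: loose grey metal bar with a slot, 90 x 18 x 17 mm, lying in front of the frame
- feeler_set: loose folded feeler gauge set, a steel bar-like thing 97 x 14 x 16 mm, lying to the left of the frame
- brass_hammer: loose brass hammer with wooden handle, 171 mm long, lying to the right of the frame

How it is judged:
On the way, in this order (a step that is already met when the one before it is completed fails the run):
1. the board stands on edge (66 to 117 degrees) and is let go (value of joint cradle between 1.15 and 2.05 rad and contact force between the fingers and anything else below 0.3 N), for 0.2 s.
2. the board is turned over and level on its stop, within 4 degrees (value of joint cradle above 3.07 rad), for 0.2 s.
3. the lock presses on the spindle with more than 30 N (contact force between clamp_pad and spindle_drum above 30 N and value of joint cradle above 3.07 rad), for 0.2 s.
At the end, for the whole second after the job is handed in: the board is turned over, soldered side up, level on its stop within 4 degrees, and the locking knob is tight: its pad presses on the spindle with more than 30 N (all of step 3); the robot touches nothing.
It fails at once if the board itself is pressed with more than 10 N (contact force between board and anything else above 10 N).
It fails at once if the hammer, the feeler gauge set or the metal bar is moved by more than 20 mm (distance of any of brass_hammer, feeler_set, raw_body from where it was at the start of the episode above 0.02 m).
It fails at once if the lock is forced: its pad presses on the spindle with more than 110 N (contact force between clamp_pad and spindle_drum above 110 N).
It also fails if it takes over 72 s, if anything falls off the work surface, if the arm or the gripper's body presses on something with over 40 N, if the wrist force passes 120 N, or if a joint passes its speed limit or range.

## Robot

A 6-joint arm with a two-finger parallel gripper is mounted at the origin on a cart in front of the work surface, level with it; the furniture and walls round the work are solid. World frame = base frame: x ahead of the robot, y to its left, z up, the work surface at z = 0. Lengths are in m, angles in rad, forces in N, time in s.
With the tool pointing down it reaches from about 0.2 to 0.875 m from the base axis. Payload 3.4 kg.
Tool frame: the origin (TCP) lies between the finger pads; the fingertips stand tcp_to_tips ahead of it and the grasp point (between the pads) lies 8 mm behind it (tcp_to_tips is the distance from the TCP to the fingertips, in m); x points along the fingers, z is the direction in which the jaws open and shut, and the axes are right-handed (so a half turn about x gives the same grasp; the last joint's range is limited). The gripper opens to 94 mm and grips with 3 to 60 N. Pads are 16 mm wide; open, the fingers measure 119 mm over their backs; the gripper's body (75 mm by 177 mm) begins 78 mm behind the grasp point.
Start: joints at [1.112, 0.276, 1.505, -0, 1.361, -0.121], TCP at [0.191, 0.543, 0.216] pointing down, gripper open.
Joint ranges: [-2.89, 2.89], [-0.75, 2.08], [0.22, 2.7], [-1.18, 4.32], [0.11, 2.71], [-2.7, 2.7]. Speed limits (rad/s): [2.57, 2.57, 3.14, 3.14, 3.14, 3.14].

## Interface

Orientations are given as a 3x3 rotation matrix whose columns are the frame's x, y, z axes.
In Python, from plant import * gives the robot as it stands.
- The arm moves only by the shell command python3 -m handwheel 'ROWS'. ROWS is JSON, a list of rows, each an object with "linear": the shift along the world's x, y, z in mm, a list of three; "yaw": the turn about the world's z in rad; "gripper": the closure, from 0 (fully open) to 1 (shut). A call has 1 to 20 rows; each row is the pose to reach, as a shift and turn from the pose measured when the call began; what a row does not reach only later rows make up. A row lasts 1/10 s, in which the tool goes at most 50 mm and 8.59 degrees, less where a joint would pass 70% of its speed; a pose out of reach is approached as far as the arm can. A call with a gripper value outside its range is refused whole. The fingers move at their own pace and stop on an object; the grip force is fixed at half the most. Time passes only in rows, so rows that repeat a pose let the fingers close. It gives the time, the measured TCP pose, the force and the opening at its end, in the units of the state.
- observe(): the state, without advancing time (a new reading comes with each control period).
- read_camera(name): name is "scene" or "top" or "wrist"; returns the picture (400x640x3 uint8, red, green, blue); there is no depth.
- get_calibration(name): a dict with "fovy" (degrees; the focal length in pixels is half the picture's height over the tangent of half this angle, whatever the lens; pixels are square), "cx", "cy" (the principal point, pixels), "rvec" (rotation vector, rad) and "tvec" (3), from world to camera coordinates, as OpenCV has them; the wrist camera has in their place "mount" (4x4, takes a point from camera to tool coordinates, whose origin is the TCP and whose axes are the tool frame's). Camera axes: x right, y down, z forward; pixel columns grow to the right and rows downward; lengths in m; the calibration is good to about 2 mm. A picture is of the moment at which its call begins: read the wrist's pose just before it. get_calibration takes no time and is no camera call.
- finish_job(): hands the job in, once; it reports no verdict.
The state is a dict: "t": time; "joint_pos": joint angles; "qd": joint speeds; "joint_torque": joint torques, N m; "tcp_pos": TCP position; "tool_rot": TCP orientation; "force": force on the tool from outside, world axes, zero at the start; "ft_torque": the same for the moment, N m; "finger_gap": finger opening in m.
Only numpy, scipy, OpenCV 4.12 (cv2) and the standard library are available. Lean on these libraries where they do the work, as an engineer would, in place of code of your own. Each camera call takes 0.05 s, during which the arm holds its last target.

## Working session

There is one attempt and no reset: what is moved stays moved. The work goes in short steps, Python scripts to look and compute and a shell command to move; the robot and the scene stay as the last step left them, time stands still between calls to the robot, and variables do not carry over. Pictures are saved under pics/ and viewed, and the job is handed in when it is done.

```bash
ls; mkdir -p pics
python3 - <<'E'
from plant import *
import cv2
s=observe()
for k in s: print(k,s[k])
for n in ["scene","top","wrist"]:
    print(n,get_calibration(n))
    im=read_camera(n); cv2.imwrite(f"pics/{n}0.png",im[:,:,::-1])
E
```

```text
pics
t 0.0
joint_pos [ 1.11198388e+00  2.76566929e-01  1.50611404e+00 -8.27764117e-06
  1.36071799e+00 -1.20976516e-01]
qd [ 0.00045387 -0.00013263 -0.00061339  0.00017192  0.00207185  0.00081534]
joint_torque [-2.96657818e-03 -4.04582012e+01 -2.37223041e+01  6.99146139e-02
  3.44117987e-02 -1.17219251e-04]
tcp_pos [0.19032913 0.54199794 0.21562836]
tool_rot [[-7.92723102e-04 -9.43474637e-01  3.31443783e-01]
 [-1.62307762e-03  3.31444665e-01  9.43473264e-01]
 [-9.99998369e-01  2.09954066e-04 -1.79407641e-03]]
force [-0.10023923  0.49731406  0.58622763]
ft_torque [-0.01192611  0.00080472 -0.01538664]
finger_gap 0.0938738778575082
scene {'fovy': 56.97996923903626, 'cx': 321.1615860747797, 'cy': 193.37742134990904, 'rvec': array([ 1.20026388, -2.02651798,  1.17821723]), 'tvec': array([0.34196016, 0.30332291, 0.79362991])}
top {'fovy': 42.081737786402755, 'cx': 315.1673026007157, 'cy': 203.7996794270668, 'rvec': array([ 2.19517721, -2.14749796,  0.1261039 ]), 'tvec': array([0.0803238 , 0.50158568, 1.7072454 ])}
wrist {'fovy': 60.80844844360572, 'cx': 314.012783350184, 'cy': 205.77942818279445, 'mount': array([[ 5.14684035e-04, -2.76898412e-01,  9.60899061e-01,
        -1.68875619e-01],
       [ 1.06104721e-03, -9.60898496e-01, -2.76898818e-01,
         8.05825053e-02],
       [ 9.99999305e-01,  1.16207467e-03, -2.00756828e-04,
        -7.63929079e-04],
       [ 0.00000000e+00,  0.00000000e+00,  0.00000000e+00,
         1.00000000e+00]])}
```

View pics/scene0.png

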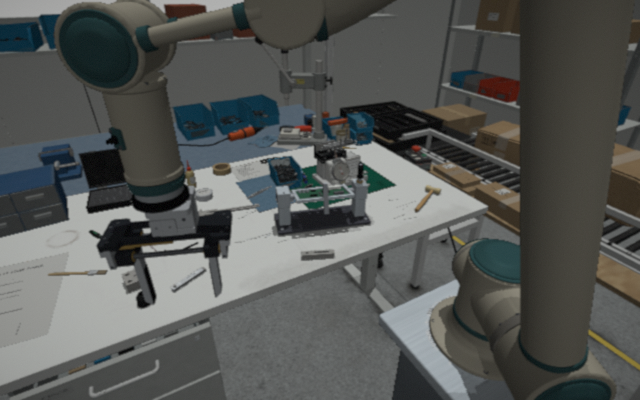

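View pics/top0.png

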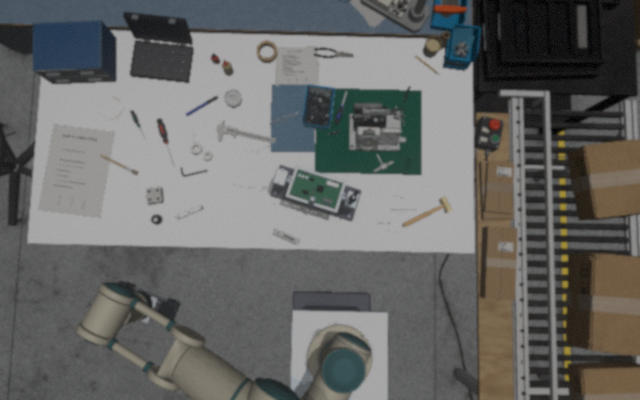

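View pics/wrist0.png

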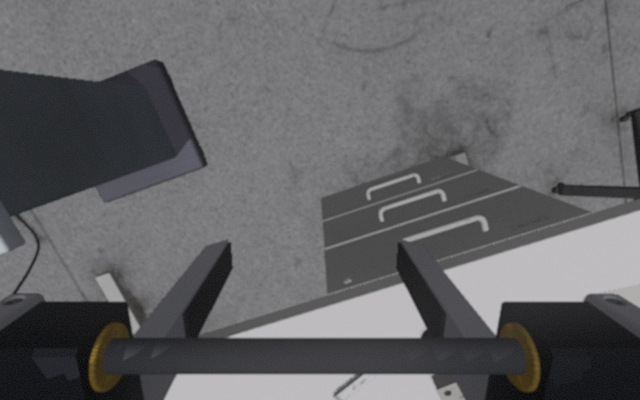

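The top view shows the frame at about (316,193), the bar at (286,237), the hammer at (428,212) and the feeler set near (190,211). I'll zoom in on the frame.

Run:
```python
import cv2
im=cv2.imread('pics/top0.png')
cv2.imwrite('pics/top0z.png',cv2.resize(im[150:250,250:380],None,fx=6,fy=6,interpolation=cv2.INTER_CUBIC))
im=cv2.imread('pics/scene0.png')
cv2.imwrite('pics/scene0z.png',cv2.resize(im[145:265,260:390],None,fx=5,fy=5,interpolation=cv2.INTER_CUBIC))
```

```text
(no output)
```

View pics/top0z.png

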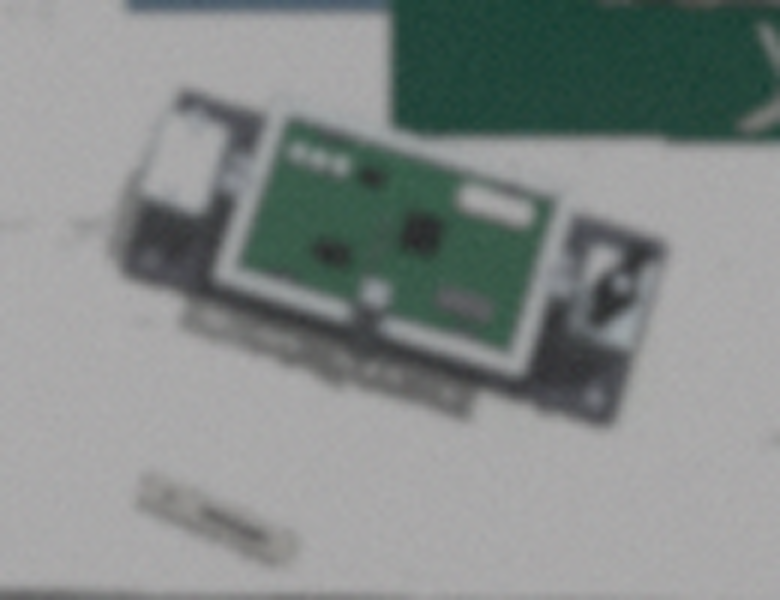

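View pics/scene0z.png

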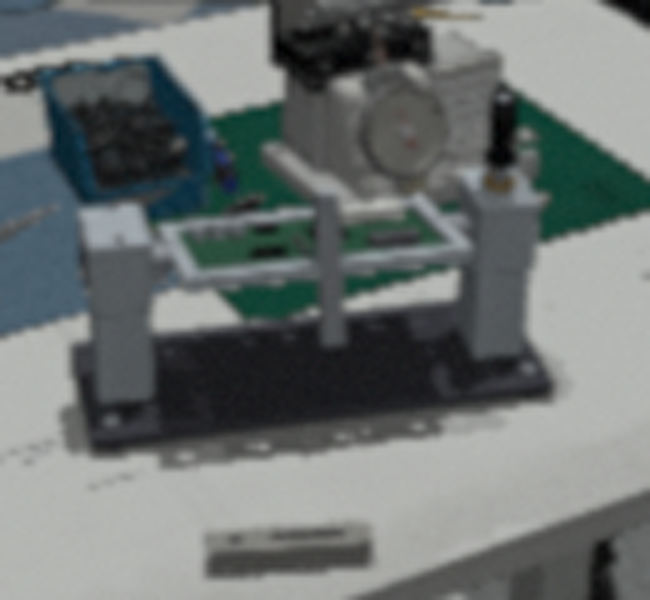

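```bash
cat > h.py <<'E'
import numpy as np, cv2
from scipy.optimize import least_squares
from scipy.spatial.transform import Rotation as R
from plant import *
def cam(name,s=None):
    c=get_calibration(name); f=200/np.tan(np.radians(c['fovy'])/2)
    K=np.array([[f,0,c['cx']],[0,f,c['cy']],[0,0,1]])
    if 'rvec' in c: return K,R.from_rotvec(c['rvec']).as_matrix(),np.array(c['tvec'])
    T=np.eye(4);T[:3,:3]=s['tool_rot'];T[:3,3]=s['tcp_pos']
    Ti=np.linalg.inv(T@np.array(c['mount'])); return K,Ti[:3,:3],Ti[:3,3]
def proj(C,P):
    K,Rm,t=C; q=(np.atleast_2d(P)@Rm.T+t)@K.T; return q[:,:2]/q[:,2:]
def Tf(p):
    T=np.eye(4);c,s=np.cos(p[2]),np.sin(p[2]);T[:2,:2]=[[c,-s],[s,c]];T[:2,3]=p[:2];return T
def fr(p,P): 
    T=Tf(p); return np.atleast_2d(P)@T[:3,:3].T+T[:3,3]
def fit(obs,p0):
    # obs: list of (C, P(frame), uv)
    f=lambda p: np.concatenate([(proj(C,fr(p,P))-uv).ravel() for C,P,uv in obs])
    r=least_squares(f,p0,loss='soft_l1'); return r.x,f(r.x).reshape(-1,2)
E
python3 - <<'E'
from h import *
z=lambda L: (np.array(L)+.5)/6-.5+np.array([250,150])
P=np.array([[.055,.145,.014],[.055,-.145,.014],[-.055,-.145,.014],[-.055,.145,.014],
[.056,.086,.105],[.056,-.086,.105],[-.056,-.086,.105],[-.056,.086,.105],[-.051,0,.142]])
uv=z([[180,92],[665,242],[612,425],[125,270],[280,100],[577,195],[520,377],[213,278],[375,290]])
p,r=fit([(cam('top'),P,uv)],[.55,0,-.3]);print('top',p,r.round(1).tolist())
y=lambda L: (np.array(L)+.5)/5-.5+np.array([260,145])
P2=np.array([[-.055,.145,.014],[-.055,-.145,.014],[-.056,.086,.105],[-.056,-.086,.105],[.056,.086,.105],[.056,-.086,.105],[-.051,0,.142],[0,-.118,.185]])
uv2=y([[95,440],[550,390],[185,285],[470,255],[165,225],[430,197],[327,188],[505,92]])
p2,r2=fit([(cam('scene'),P2,uv2)],p);print('scene',p2,r2.round(1).tolist())
p3,r3=fit([(cam('top'),P,uv),(cam('scene'),P2,uv2)],p);print('both',p3)
for n,q in dict(lug=[-.051,0,.134],lugend=[-.051,0,.147],edge_under=[-.034,0,.151],edge_upper=[.034,0,.151],knob=[0,-.118,.175],lug_end=[.051,0,.134],mid=[0,0,.1]).items(): print(n,fr(p3,q).round(4))
E
```

```text
top [ 0.54049347  0.09054886 -0.2857733 ] [[0.1, -1.1], [1.1, -0.2], [0.3, 0.3], [-0.9, 0.0], [-0.6, -2.3], [1.1, -2.0], [0.2, 0.9], [-0.2, 1.0], [-0.9, 4.4]]
scene [ 0.54802957  0.08550338 -0.30893917] [[-1.2, -1.9], [1.4, -2.1], [-0.2, 1.2], [0.7, 1.6], [-1.1, -5.2], [-0.8, -4.2], [0.6, 5.8], [0.4, 0.7]]
both [ 0.54124046  0.09007589 -0.28992501]
lug [[0.4924 0.1047 0.134 ]]
lugend [[0.4924 0.1047 0.147 ]]
edge_under [[0.5087 0.0998 0.151 ]]
edge_upper [[0.5738 0.0804 0.151 ]]
knob [[ 0.5075 -0.023   0.175 ]]
lug_end [[0.5901 0.0755 0.134 ]]
mid [[0.5412 0.0901 0.1   ]]
```

```bash
cat >> h.py <<'E'
def cr(th,P):
    # cradle coords (x,y,z about axis) -> frame; th raises near (-x) edge
    P=np.atleast_2d(P);c,s=np.cos(th),np.sin(th)
    return np.c_[P[:,0]*c+P[:,2]*s, P[:,1], .1-P[:,0]*s+P[:,2]*c]
E
python3 - <<'E'
from h import *
z=lambda L: (np.array(L)+.5)/6-.5+np.array([250,150])
y=lambda L: (np.array(L)+.5)/5-.5+np.array([260,145])
P=np.array([[.055,.145,.014],[.055,-.145,.014],[-.055,-.145,.014],[-.055,.145,.014]])
Q=np.array([[.056,.086,.005],[.056,-.086,.005],[-.056,-.086,.005],[-.056,.086,.005],[-.051,0,.042]])
uv=z([[180,92],[665,242],[612,425],[125,270],[280,100],[577,195],[520,377],[213,278],[375,290]])
P2=np.array([[-.055,.145,.014],[-.055,-.145,.014],[0,-.118,.185]])
Q2=np.array([[-.056,.086,-.005],[-.056,-.086,-.005],[.056,.086,.005],[.056,-.086,.005],[-.051,0,.042],[-.051,0,-.042]])
uv2=y([[95,440],[550,390],[505,92],[185,285],[470,255],[165,225],[430,197],[327,188],[333,342]])
ct,cs=cam('top'),cam('scene')
def f(p):
    return np.concatenate([proj(ct,fr(p,np.r_[P,cr(p[3],Q)]))-uv,proj(cs,fr(p,np.r_[P2,cr(p[3],Q2)]))-uv2]).ravel()
for th0 in(0,.4):
    r=least_squares(f,[.54,.09,-.29,th0],loss='soft_l1');print(r.x,r.cost);print(f(r.x).reshape(-1,2).round(1).tolist())
p=r.x
for n,q in dict(lug=[-.051,0,.034],lugend=[-.051,0,.042],under=[-.051,0,-.034],underend=[-.051,0,-.047]).items(): print(n,fr(p,cr(p[3],q)).round(4))
E
```

```text
[ 0.53947403  0.09052094 -0.2894617   0.29245503] 11.767965961941329
[[0.2, -0.9], [1.1, 0.2], [0.2, 0.7], [-0.9, 0.2], [-0.4, -0.9], [0.7, -0.6], [0.7, -0.3], [-0.1, -0.5], [0.4, -0.1], [-1.1, 0.6], [1.8, -0.8], [0.4, 1.9], [-0.1, 1.2], [1.1, 1.0], [-1.5, 1.4], [-1.3, 1.6], [-0.2, 1.1], [0.1, -1.5]]
[ 0.53947403  0.09052094 -0.28946171  0.29245505] 11.767965961942027
[[0.2, -0.9], [1.1, 0.2], [0.2, 0.7], [-0.9, 0.2], [-0.4, -0.9], [0.7, -0.6], [0.7, -0.3], [-0.1, -0.5], [0.4, -0.1], [-1.1, 0.6], [1.8, -0.8], [0.4, 1.9], [-0.1, 1.2], [1.1, 1.0], [-1.5, 1.4], [-1.3, 1.6], [-0.2, 1.1], [0.1, -1.5]]
lug [[0.5021 0.1017 0.1473]]
lugend [[0.5043 0.101  0.1549]]
under [[0.4833 0.1073 0.0821]]
underend [[0.4797 0.1083 0.0697]]
```

```bash
python3 -c "
from plant import *
import plant;print([k for k in dir(plant) if k[0]!='_']);print(tcp_to_tips)"; python3 -m handwheel '[{"linear":[80,-110,44],"yaw":0.05,"gripper":0},{"linear":[80,-110,44],"yaw":0.05,"gripper":0},{"linear":[160,-220,44],"yaw":0.05,"gripper":0},{"linear":[160,-220,44],"yaw":0.05,"gripper":0},{"linear":[160,-220,44],"yaw":0.05,"gripper":0},{"linear":[240,-340,44],"yaw":0.05,"gripper":0},{"linear":[240,-340,44],"yaw":0.05,"gripper":0},{"linear":[240,-340,44],"yaw":0.05,"gripper":0},{"linear":[312,-440,44],"yaw":0.05,"gripper":0},{"linear":[312,-440,44],"yaw":0.05,"gripper":0},{"linear":[312,-440,44],"yaw":0.05,"gripper":0},{"linear":[312,-440,44],"yaw":0.05,"gripper":0},{"linear":[312,-440,44],"yaw":0.05,"gripper":0}]'
python3 - <<'E'
from h import *
for n in ['wrist','top']:
    s=observe(); im=read_camera(n)[:,:,::-1].copy(); 
    if n=='top': im=cv2.resize(im[150:250,250:380],None,fx=6,fy=6,interpolation=cv2.INTER_CUBIC)
    cv2.imwrite(f'pics/{n}1.png',im)
    if n=='wrist':
        C=cam('wrist',s);p=[.5395,.0905,-.2895]
        print(proj(C,fr(p,cr(.292,[[-.051,0,.047],[-.051,0,-.047],[-.056,.086,.005],[-.056,-.086,.005],[.056,.086,.005],[.056,-.086,.005]]))).round(), proj(C,fr(p,[[0,-.118,.185],[0,.118,.127]])).round())
E
```

```text
['IKError', 'finish_job', 'get_calibration', 'observe', 'read_camera', 'tcp_to_tips']
0.011
t: 1.45
tcp_pos: [0.5023, 0.1016, 0.2592]
tool_rot: [[-0.002, -0.958, 0.286], [-0.001, 0.286, 0.958], [-1.0, 0.002, -0.001]]
force: [-0.5, 0.7, 0.2]
finger_gap: 0.0938
[[315. 214.]
 [315. 164.]
 [409. 184.]
 [222. 184.]
 [393. 273.]
 [237. 273.]] [[164. 266.]
 [440. 239.]]
```

View pics/wrist1.png

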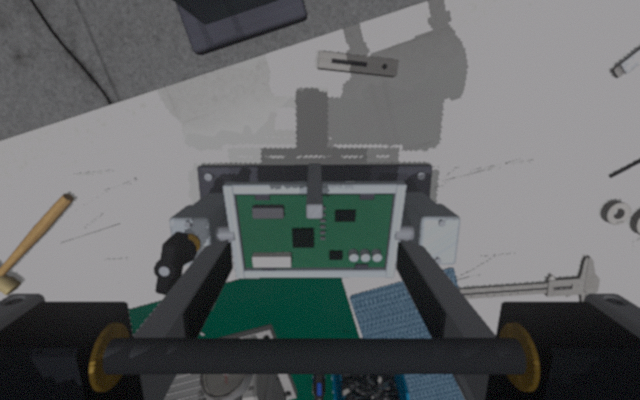

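Run:
```python
from h import *
p=[.5395,.0905,-.2895]
for h in (.036,):
  for th in np.r_[.292,np.arange(.4,1.7,.1)]:
    q=fr(p,cr(th,[-.051,0,h]))[0]-[0,0,.008]
    print(round(th,3),(q*1000).round(1))
print(observe()['tcp_pos'],observe()['ft_torque'])
```

```text
0.292 [502.6 101.5 141.2]
0.4 [507.9  99.9 145. ]
0.5 [513.1  98.3 148. ]
0.6 [518.6  96.7 150.5]
0.7 [524.3  95.  152.4]
0.8 [530.2  93.3 153.7]
0.9 [536.1  91.5 154.3]
1.0 [542.1  89.7 154.4]
1.1 [548.1  87.9 153.8]
1.2 [553.9  86.2 152.6]
1.3 [559.7  84.5 150.8]
1.4 [565.2  82.8 148.4]
1.5 [570.5  81.3 145.4]
1.6 [575.4  79.8 141.9]
[0.50147079 0.10302389 0.25959985] [ 0.03256508 -0.04725097  0.00492818]
```

```bash
python3 -m handwheel '[{"linear":[0,0,-45],"yaw":0,"gripper":0.4},{"linear":[0,0,-80],"yaw":0,"gripper":0.4},{"linear":[0,0,-100],"yaw":0,"gripper":0.4},{"linear":[0,0,-118],"yaw":0,"gripper":0.4},{"linear":[0,0,-118],"yaw":0,"gripper":0.4},{"linear":[0,0,-118],"yaw":0,"gripper":0.4}]'
python3 - <<'E'
from h import *
for n in ['wrist','scene']:
    s=observe(); im=read_camera(n)[:,:,::-1].copy(); 
    if n=='scene': im=cv2.resize(im[145:265,260:390],None,fx=5,fy=5,interpolation=cv2.INTER_CUBIC)
    cv2.imwrite(f'pics/{n}2.png',im)
E
```

```text
t: 2.15
tcp_pos: [0.501, 0.1042, 0.1421]
tool_rot: [[-0.002, -0.96, 0.281], [-0.0, 0.281, 0.96], [-1.0, 0.002, -0.001]]
force: [-0.9, 0.6, 0.5]
finger_gap: 0.0566
```

View pics/wrist2.png

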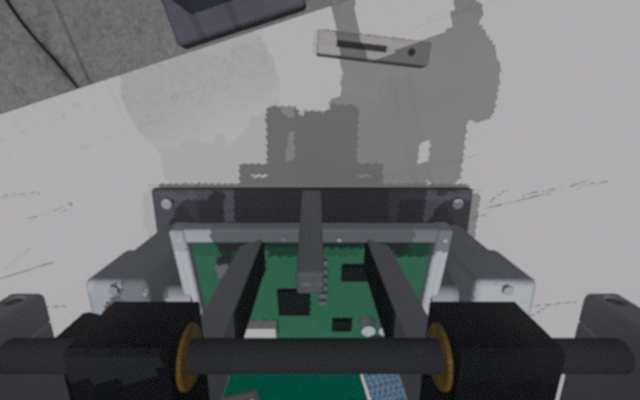

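View pics/scene2.png

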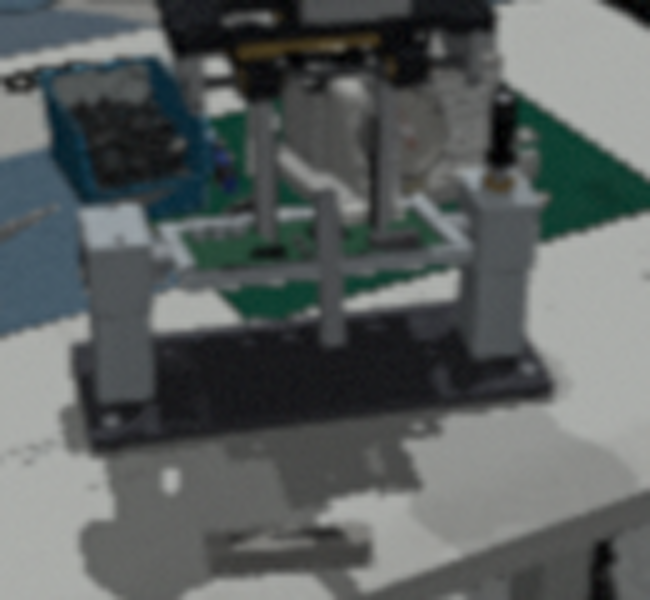

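Run:
```python
from h import *
s=observe();C=cam('wrist',s);p=[.5395,.0905,-.2895]
print(s['tcp_pos'],s['tool_rot'])
for th in(.2,.292,.38):print(th,proj(C,fr(p,cr(th,[[-.058,-.007,.047],[-.058,.007,.047],[-.044,-.007,.047],[-.044,.007,.047],[-.051,0,.036]]))).round(1).tolist())
print(proj(C,s['tcp_pos']-np.array([0,0,-.008])))
cv2.imwrite('pics/w2z.png',cv2.resize(cv2.imread('pics/wrist2.png')[180:340,220:410],None,fx=4,fy=4,interpolation=cv2.INTER_CUBIC)[:600])
```

```text
[0.50206368 0.10381643 0.1429262 ] [[ 6.78547785e-04 -9.59430572e-01  2.81944174e-01]
 [-2.73377576e-04  2.81944050e-01  9.59430809e-01]
 [-9.99999732e-01 -7.28096865e-04 -7.09742931e-05]]
0.2 [[297.3, 260.9], [325.6, 261.0], [297.8, 283.0], [325.1, 283.2], [311.6, 259.1]]
0.292 [[297.0, 274.9], [325.7, 275.0], [297.6, 295.0], [325.1, 295.1], [311.5, 269.8]]
0.38 [[296.7, 288.8], [325.8, 288.9], [297.5, 306.4], [325.1, 306.6], [311.5, 280.4]]
[[315.49987225 269.23060532]]
```

View pics/w2z.png

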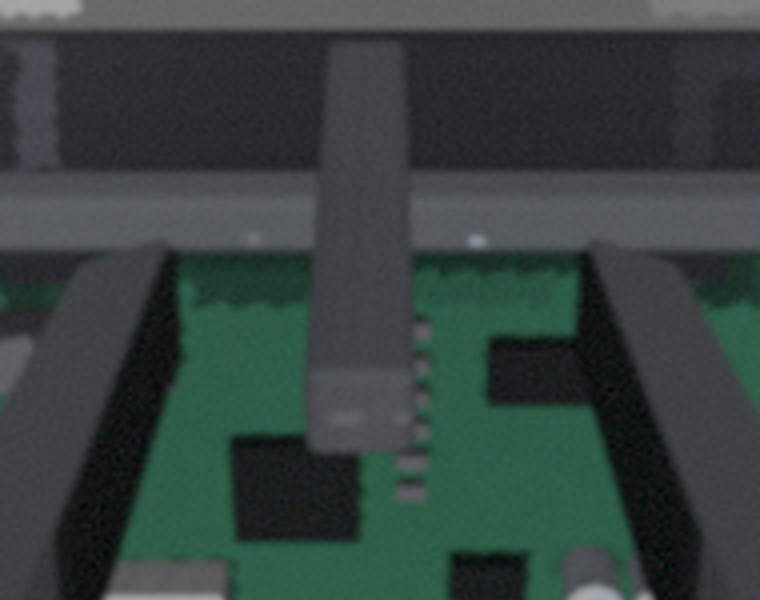

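```bash
python3 -m handwheel '[{"linear":[0,-2,-1],"yaw":-0.005,"gripper":0.4},{"linear":[0,-2,-1],"yaw":-0.005,"gripper":0.7},{"linear":[0,-2,-1],"yaw":-0.005,"gripper":1},{"linear":[0,-2,-1],"yaw":-0.005,"gripper":1},{"linear":[0,-2,-1],"yaw":-0.005,"gripper":1},{"linear":[0,-2,-1],"yaw":-0.005,"gripper":1}]'
python3 - <<'E'
from h import *
p=[.5395,.0905,-.2895]
s=observe(); t=s['tcp_pos'];print(t,s['force'],s['ft_torque'],s['finger_gap'])
E
```

```text
t: 2.85
tcp_pos: [0.502, 0.1017, 0.1419]
tool_rot: [[0.001, -0.958, 0.287], [-0.0, 0.287, 0.958], [-1.0, -0.001, -0.0]]
force: [-0.1, 0.5, 0.4]
finger_gap: 0.0198
[0.50203285 0.10174772 0.14191758] [-0.11056705  0.50371961  0.37269203] [ 0.02418146  0.0408924  -0.01102468] 0.01980751815084104
```

```bash
python3 -m handwheel '[{"linear":[0,0,0],"yaw":0,"gripper":1},{"linear":[0,0,0],"yaw":0,"gripper":1},{"linear":[0,0,0],"yaw":0,"gripper":1},{"linear":[3,-1,2.4],"yaw":0,"gripper":1},{"linear":[6,-2,4.4],"yaw":0,"gripper":1},{"linear":[9,-3,6],"yaw":0,"gripper":1},{"linear":[11,-3.5,7.4],"yaw":0,"gripper":1},{"linear":[11,-3.5,7.4],"yaw":0,"gripper":1}]'
python3 - <<'E'
from h import *
s=observe(); t=s['tcp_pos'];print(t,s['force'],s['ft_torque'],s['finger_gap'])
E
```

```text
t: 3.65
tcp_pos: [0.5112, 0.0989, 0.1482]
tool_rot: [[-0.004, -0.958, 0.287], [0.001, 0.287, 0.958], [-1.0, 0.005, -0.0]]
force: [-4.3, 2.9, -8.7]
finger_gap: 0.0133
[0.51117999 0.09889668 0.14823493] [-4.30501594  2.9485415  -8.67951754] [0.78389353 0.95098978 0.07650932] 0.01333101793589407
```

```bash
python3 -m handwheel '[{"linear":[6,-2,2.5],"yaw":0,"gripper":1},{"linear":[12,-3.5,4.5],"yaw":0,"gripper":1},{"linear":[18,-5.3,5.7],"yaw":0,"gripper":1},{"linear":[24,-7,6.3],"yaw":0,"gripper":1},{"linear":[30,-8.8,6.4],"yaw":0,"gripper":1},{"linear":[36,-10.5,5.8],"yaw":0,"gripper":1},{"linear":[36,-10.5,5.8],"yaw":0,"gripper":1}]'
python3 - <<'E'
from h import *
s=observe(); t=s['tcp_pos'];print(t,s['force'],s['ft_torque'],s['finger_gap'])
E
```

```text
t: 4.35
tcp_pos: [0.5482, 0.088, 0.156]
tool_rot: [[-0.002, -0.958, 0.287], [0.001, 0.287, 0.958], [-1.0, 0.002, -0.0]]
force: [-3.6, 0.2, 5.8]
finger_gap: 0.0134
[0.54822446 0.08801723 0.15598294] [-3.56624198  0.24708236  5.84640141] [0.28917084 0.98432821 0.04765163] 0.013442051378463
```

```bash
python3 -m handwheel '[{"linear":[6,-1.7,-1.2],"yaw":0,"gripper":1},{"linear":[12,-3.4,-3],"yaw":0,"gripper":1},{"linear":[17.5,-5.1,-5.4],"yaw":0,"gripper":1},{"linear":[23,-6.6,-8.4],"yaw":0,"gripper":1},{"linear":[26.5,-7.7,-11.5],"yaw":0,"gripper":1},{"linear":[26.5,-7.7,-11.5],"yaw":0,"gripper":1}]'
python3 - <<'E'
from h import *
s=observe(); t=s['tcp_pos'];print(t,s['force'],s['ft_torque'],s['finger_gap'])
im=read_camera('scene')[:,:,::-1]
cv2.imwrite('pics/s3.png',cv2.resize(im[125:265,260:390],None,fx=4,fy=4,interpolation=cv2.INTER_CUBIC))
cv2.imwrite('pics/w3.png',read_camera('wrist')[:,:,::-1])
E
```

```text
t: 4.95
tcp_pos: [0.5791, 0.079, 0.1471]
tool_rot: [[0.007, -0.958, 0.287], [-0.002, 0.287, 0.958], [-1.0, -0.008, 0.001]]
force: [0.9, -0.8, 5.2]
finger_gap: 0.0135
[0.57909882 0.07902011 0.14711411] [ 0.93386799 -0.79281478  5.15531962] [-0.0706731   0.03290349  0.03131413] 0.013479675000062119
```

View pics/s3.png

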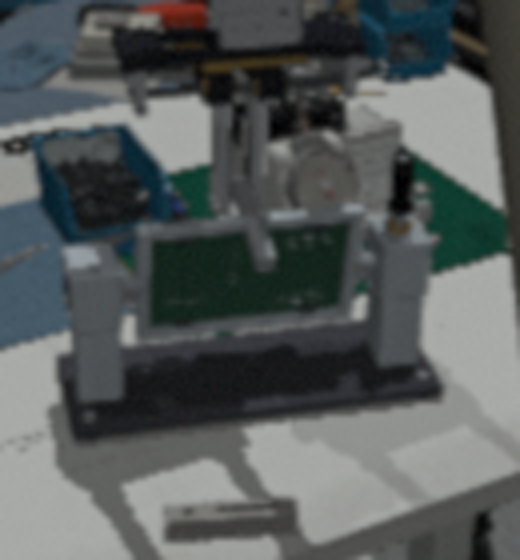

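View pics/w3.png

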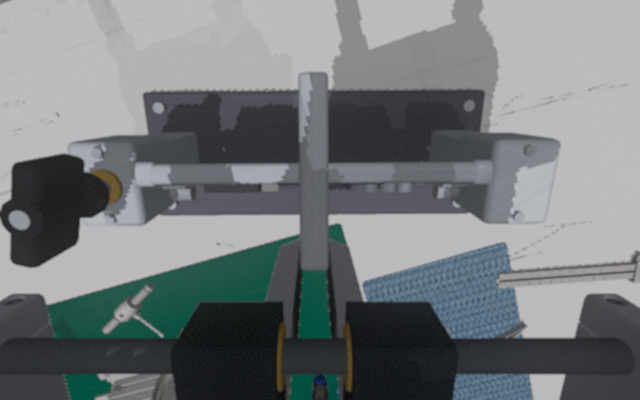

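Board stands on edge (rail seen edge-on at row ~173 in the wrist view). I'll release it, then rise.

```bash
python3 -m handwheel '[{"linear":[0,0,0],"yaw":0,"gripper":0.4},{"linear":[0,0,0],"yaw":0,"gripper":0.4},{"linear":[0,0,0],"yaw":0,"gripper":0.4},{"linear":[0,0,0],"yaw":0,"gripper":0.4},{"linear":[0,0,0],"yaw":0,"gripper":0.4},{"linear":[0,0,0],"yaw":0,"gripper":0.4},{"linear":[0,0,0],"yaw":0,"gripper":0.4}]'
python3 - <<'E'
from h import *
s=observe(); t=s['tcp_pos'];print(t,s['force'],s['ft_torque'],s['finger_gap'])
C=cam('wrist',s); p=[.5395,.0905,-.2895]
cv2.imwrite('pics/w4.png',read_camera('wrist')[:,:,::-1])
for th in (1.4,1.5,1.6,1.7):print(th,proj(C,fr(p,cr(th,[[-.058,0,.047],[-.058,0,-.047],[-.056,.086,.005],[-.056,.086,-.005]]))).round(1).tolist())
E
```

```text
t: 5.75
tcp_pos: [0.579, 0.0791, 0.147]
tool_rot: [[0.008, -0.958, 0.287], [-0.002, 0.287, 0.958], [-1.0, -0.008, 0.0]]
force: [-0.4, 0.4, 0.2]
finger_gap: 0.0564
[0.57901492 0.07905558 0.14700042] [-0.407188    0.38978882  0.15337245] [0.05472861 0.05984347 0.05388507] 0.0563976255721258
1.4 [[315.0, 270.3], [314.9, 69.4], [494.8, 183.5], [496.1, 162.4]]
1.5 [[314.9, 278.0], [314.9, 80.7], [493.3, 195.0], [495.6, 174.3]]
1.6 [[314.9, 283.8], [314.9, 93.9], [491.2, 205.9], [494.5, 186.1]]
1.7 [[314.9, 288.0], [314.9, 108.7], [488.6, 216.1], [492.9, 197.4]]
```

View pics/w4.png

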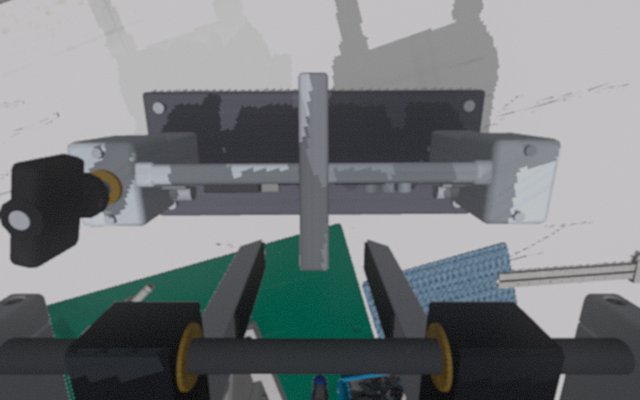

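```bash
python3 - <<'E'
from h import *
p=[.5395,.0905,-.2895]
q0=None
for th in np.r_[1.42,np.arange(1.5,3.15,.1),3.14]:
    q=fr(p,cr(th,[-.051,0,-.035]))[0]-[0,0,.008]
    if q0 is None:q0=q
    print(round(th,3),(q*1000).round(1),((q-q0)*1000).round(1).tolist())
E
python3 -m handwheel '[{"linear":[0,0,30],"yaw":0,"gripper":0.4},{"linear":[0,0,55],"yaw":0,"gripper":0.4},{"linear":[-30,9,55],"yaw":0,"gripper":0.4},{"linear":[-60,18,55],"yaw":0,"gripper":0.4},{"linear":[-76,23,55],"yaw":0,"gripper":0.4},{"linear":[-76,23,55],"yaw":0,"gripper":0.4},{"linear":[-76,23,55],"yaw":0,"gripper":0.4}]'
```

```text
1.42 [499.  102.6 137.2] [0.0, 0.0, 0.0]
1.5 [502.6 101.5 140.4] [3.6, -1.1, 3.2]
1.6 [507.4 100.1 144. ] [8.4, -2.5, 6.8]
1.7 [512.5  98.5 147.1] [13.5, -4.0, 9.9]
1.8 [517.9  96.9 149.6] [18.9, -5.6, 12.5]
1.9 [523.6  95.2 151.6] [24.6, -7.3, 14.4]
2.0 [529.3  93.5 152.9] [30.3, -9.0, 15.8]
2.1 [535.2  91.8 153.7] [36.2, -10.8, 16.5]
2.2 [541.1  90.  153.8] [42.2, -12.6, 16.7]
2.3 [547.1  88.3 153.4] [48.1, -14.3, 16.2]
2.4 [552.9  86.5 152.3] [53.9, -16.1, 15.1]
2.5 [558.6  84.8 150.6] [59.6, -17.7, 13.4]
2.6 [564.1  83.2 148.3] [65.1, -19.4, 11.1]
2.7 [569.4  81.6 145.4] [70.4, -21.0, 8.3]
2.8 [574.3  80.1 142.1] [75.3, -22.4, 4.9]
2.9 [578.9  78.8 138.2] [79.9, -23.8, 1.0]
3.0 [583.2  77.5 133.8] [84.2, -25.1, -3.3]
3.1 [586.9  76.4 129.1] [87.9, -26.2, -8.1]
3.14 [588.3  76.  127.1] [89.3, -26.6, -10.1]
t: 6.5
tcp_pos: [0.5041, 0.102, 0.2023]
tool_rot: [[0.01, -0.958, 0.287], [-0.002, 0.287, 0.958], [-1.0, -0.01, 0.001]]
force: [0.3, -0.6, 0.2]
finger_gap: 0.0563
```

```bash
python3 -m handwheel '[{"linear":[-5,0.6,-30],"yaw":0,"gripper":0.4},{"linear":[-5,0.6,-50],"yaw":0,"gripper":0.4},{"linear":[-5,0.6,-65],"yaw":0,"gripper":0.4},{"linear":[-5,0.6,-65],"yaw":0,"gripper":0.4},{"linear":[-5,0.6,-65],"yaw":0,"gripper":0.4}]'
python3 - <<'E'
from h import *
s=observe(); t=s['tcp_pos'];print(t,s['force'],s['ft_torque'],s['finger_gap'])
C=cam('wrist',s); p=[.5395,.0905,-.2895]
cv2.imwrite('pics/w5.png',read_camera('wrist')[:,:,::-1])
for th in (1.3,1.4,1.5,1.6):print(th,proj(C,fr(p,cr(th,[[-.058,0,.047],[-.058,0,-.047],[-.056,.086,.005],[-.056,.086,-.005]]))).round(1).tolist())
E
```

```text
t: 7.0
tcp_pos: [0.5004, 0.1023, 0.1372]
tool_rot: [[0.01, -0.958, 0.287], [-0.002, 0.287, 0.958], [-1.0, -0.01, 0.001]]
force: [0.2, 0.3, 0.1]
finger_gap: 0.0561
[0.50038594 0.10229009 0.13724508] [0.1749836  0.25564668 0.0546601 ] [-0.02545267 -0.01485258 -0.02302367] 0.05613854881012887
1.3 [[315.4, 414.9], [315.2, 232.0], [481.8, 332.0], [481.9, 312.7]]
1.4 [[315.4, 419.3], [315.3, 245.0], [480.9, 342.0], [482.1, 323.7]]
1.5 [[315.3, 421.9], [315.3, 259.3], [479.6, 351.3], [481.6, 334.2]]
1.6 [[315.3, 422.7], [315.4, 274.7], [477.8, 359.7], [480.7, 344.1]]
```

View pics/w5.png

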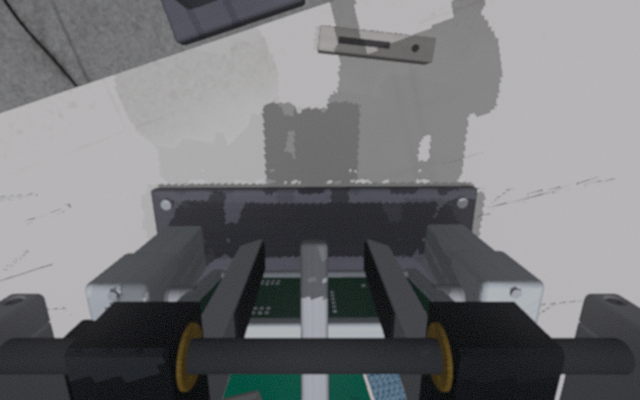

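```bash
python3 -m handwheel '[{"linear":[0,0,0],"yaw":0,"gripper":1},{"linear":[0,0,0],"yaw":0,"gripper":1},{"linear":[0,0,0],"yaw":0,"gripper":1},{"linear":[0,0,0],"yaw":0,"gripper":1},{"linear":[0,0,0],"yaw":0,"gripper":1},{"linear":[0,0,0],"yaw":0,"gripper":1},{"linear":[0,0,0],"yaw":0,"gripper":1},{"linear":[4,-1.1,3.5],"yaw":0,"gripper":1},{"linear":[8.5,-2.5,7],"yaw":0,"gripper":1},{"linear":[13.5,-4,10],"yaw":0,"gripper":1},{"linear":[19,-5.6,12.5],"yaw":0,"gripper":1},{"linear":[24.6,-7.3,14.4],"yaw":0,"gripper":1},{"linear":[30.3,-9,15.8],"yaw":0,"gripper":1},{"linear":[30.3,-9,15.8],"yaw":0,"gripper":1}]'
python3 - <<'E'
from h import *
s=observe(); t=s['tcp_pos'];print(t,s['force'],s['ft_torque'],s['finger_gap'])
E
```

```text
t: 8.45
tcp_pos: [0.5309, 0.0931, 0.1536]
tool_rot: [[0.01, -0.958, 0.288], [-0.002, 0.288, 0.958], [-1.0, -0.01, 0.001]]
force: [-3.3, 1.4, -5.1]
finger_gap: 0.0135
[0.53091496 0.09313993 0.15359233] [-3.27485495  1.35231087 -5.11568315] [0.25539078 0.98712465 0.08484082] 0.013537691411333982
```

```bash
python3 -m handwheel '[{"linear":[6,-1.8,0.7],"yaw":0,"gripper":1},{"linear":[12,-3.6,0.9],"yaw":0,"gripper":1},{"linear":[18,-5.3,0.4],"yaw":0,"gripper":1},{"linear":[24,-7.1,-0.7],"yaw":0,"gripper":1},{"linear":[29.5,-8.7,-2.4],"yaw":0,"gripper":1},{"linear":[35,-10.4,-4.7],"yaw":0,"gripper":1},{"linear":[40,-12,-7.5],"yaw":0,"gripper":1},{"linear":[45,-13.4,-11],"yaw":0,"gripper":1},{"linear":[45,-13.4,-11],"yaw":0,"gripper":1}]'
python3 - <<'E'
from h import *
s=observe(); t=s['tcp_pos'];print(t,s['force'],s['ft_torque'],s['finger_gap'])
C=cam('wrist',s); p=[.5395,.0905,-.2895]
cv2.imwrite('pics/w6.png',read_camera('wrist')[:,:,::-1])
for th in (2.6,2.7,2.8,2.9):print(th,proj(C,fr(p,cr(th,[[-.058,0,-.047],[-.044,0,-.047],[.056,.086,-.005]]))).round(1).tolist())
E
```

```text
t: 9.35
tcp_pos: [0.5753, 0.0801, 0.1435]
tool_rot: [[0.008, -0.958, 0.288], [-0.001, 0.288, 0.958], [-1.0, -0.008, 0.001]]
force: [-6.5, 1.6, 1.4]
finger_gap: 0.0138
[0.57528595 0.08012834 0.14350243] [-6.53439024  1.56098312  1.35692091] [0.52670931 1.5352966  0.14601825] 0.013841471955207765
2.6 [[315.1, 264.9], [315.0, 234.6], [444.8, 95.2]]
2.7 [[315.1, 275.4], [315.0, 245.5], [448.2, 91.4]]
2.8 [[315.1, 284.0], [315.0, 255.0], [451.7, 88.2]]
2.9 [[315.0, 290.8], [315.0, 263.2], [455.4, 85.9]]
```

View pics/w6.png

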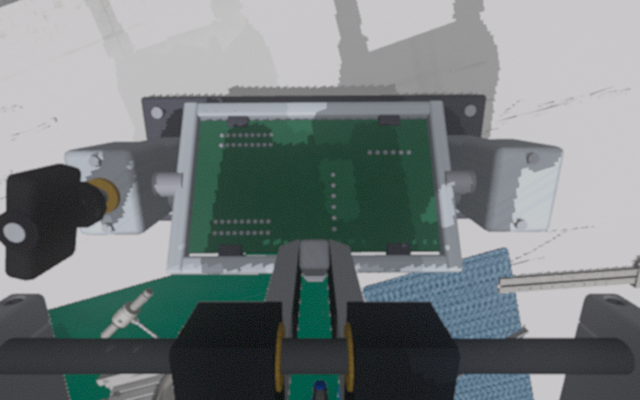

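```bash
python3 -m handwheel '[{"linear":[4,-1.2,-3.5],"yaw":0,"gripper":1},{"linear":[7.5,-2.4,-7.5],"yaw":0,"gripper":1},{"linear":[11,-3.5,-12],"yaw":0,"gripper":1},{"linear":[13,-4,-16],"yaw":0,"gripper":1},{"linear":[14,-4.3,-19],"yaw":0,"gripper":1},{"linear":[14,-4.3,-19],"yaw":0,"gripper":1}]'
python3 - <<'E'
from h import *
s=observe(); t=s['tcp_pos'];print(t,s['force'],s['ft_torque'],s['finger_gap'])
C=cam('wrist',s); p=[.5395,.0905,-.2895]
cv2.imwrite('pics/w7.png',read_camera('wrist')[:,:,::-1])
for th in (2.8,2.9,3.,3.07,3.14):print(th,proj(C,fr(p,cr(th,[[-.058,0,-.047],[-.044,0,-.047],[.056,.086,-.005]]))).round(1).tolist())
E
```

```text
t: 10.0
tcp_pos: [0.5937, 0.0747, 0.1281]
tool_rot: [[0.018, -0.958, 0.288], [-0.003, 0.288, 0.958], [-1.0, -0.019, 0.002]]
force: [-0.3, -1.4, 5.4]
finger_gap: 0.0135
[0.59370161 0.074744   0.12807921] [-0.28407754 -1.36852167  5.40561123] [-0.15926323  0.6512152   0.00422039] 0.013505159995359136
2.8 [[315.0, 263.1], [315.0, 230.2], [466.8, 50.1]]
2.9 [[315.0, 271.4], [315.0, 240.0], [471.4, 46.4]]
3.0 [[315.0, 277.5], [314.9, 248.2], [476.2, 43.7]]
3.07 [[314.9, 280.6], [314.9, 252.9], [479.6, 42.3]]
3.14 [[314.9, 282.8], [314.9, 256.7], [483.2, 41.5]]
```

View pics/w7.png

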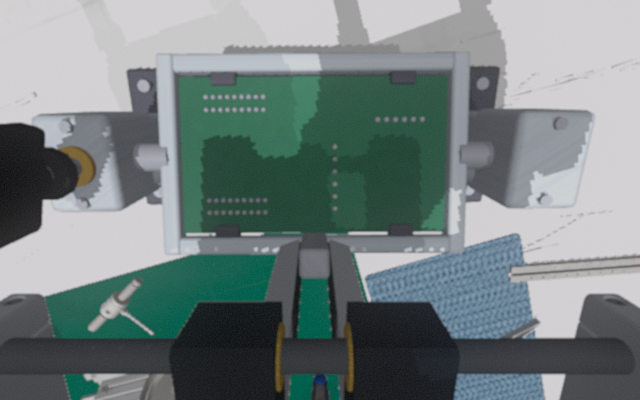

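```bash
python3 -m handwheel '[{"linear":[1,-0.3,-4],"yaw":0,"gripper":1},{"linear":[2,-0.6,-8],"yaw":0,"gripper":1},{"linear":[3,-0.9,-11],"yaw":0,"gripper":1},{"linear":[3,-0.9,-13],"yaw":0,"gripper":1},{"linear":[3,-0.9,-13],"yaw":0,"gripper":1}]'
python3 - <<'E'
from h import *
s=observe(); t=s['tcp_pos'];print(t,s['force'],s['ft_torque'],s['finger_gap'])
C=cam('wrist',s); p=[.5395,.0905,-.2895]
cv2.imwrite('pics/w8.png',read_camera('wrist')[:,:,::-1])
for th in (2.8,2.9,3.,3.07,3.14):print(th,proj(C,fr(p,cr(th,[[-.058,0,-.047],[-.044,0,-.047],[.056,.086,-.005]]))).round(1).tolist())
E
```

```text
t: 10.55
tcp_pos: [0.6004, 0.0728, 0.1191]
tool_rot: [[0.027, -0.957, 0.288], [-0.005, 0.288, 0.958], [-1.0, -0.028, 0.003]]
force: [-1.8, -0.2, 8.6]
finger_gap: 0.0136
[0.60041424 0.07278026 0.11911231] [-1.80245228 -0.17032649  8.57598149] [-0.16816873  1.05240031  0.04590209] 0.013576040690831535
2.8 [[315.2, 258.6], [315.1, 223.1], [476.6, 32.5]]
2.9 [[315.1, 267.5], [315.0, 233.8], [481.8, 28.1]]
3.0 [[315.0, 274.1], [315.0, 242.7], [487.3, 24.6]]
3.07 [[315.0, 277.5], [315.0, 247.7], [491.2, 22.8]]
3.14 [[314.9, 279.8], [314.9, 251.9], [495.3, 21.6]]
```

View pics/w8.png

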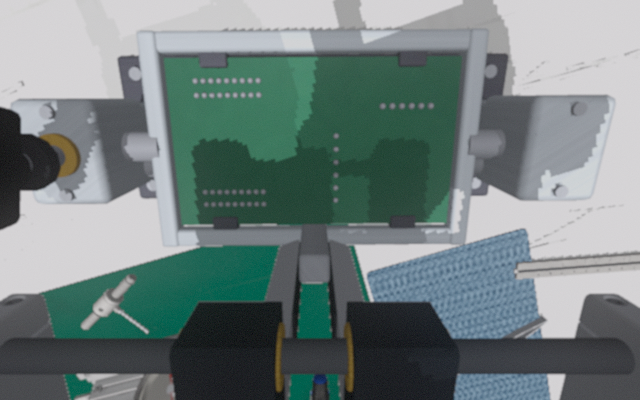

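```bash
python3 -m handwheel '[{"linear":[0,0,0],"yaw":0,"gripper":0.7},{"linear":[0,0,0],"yaw":0,"gripper":0.7},{"linear":[-4,1,0],"yaw":0,"gripper":0.7},{"linear":[-7,2,25],"yaw":0,"gripper":0.7},{"linear":[-7,2,60],"yaw":0,"gripper":1},{"linear":[-7,2,80],"yaw":0,"gripper":1},{"linear":[-7,2,80],"yaw":0,"gripper":1}]'
python3 - <<'E'
from h import *
s=observe(); t=s['tcp_pos'];print(t,s['tool_rot'].round(3).tolist() if hasattr(s['tool_rot'],'round') else s['tool_rot'],s['force'],s['ft_torque'],s['finger_gap'])
C=cam('wrist',s); p=[.5395,.0905,-.2895]
cv2.imwrite('pics/w9.png',read_camera('wrist')[:,:,::-1])
for th in (2.8,2.9,3.,3.07,3.14):print(th,proj(C,fr(p,cr(th,[[-.058,0,-.047],[-.044,0,-.047],[.056,.086,-.005],[.056,-.086,-.005],[-.056,.086,-.005],[-.056,-.086,-.005]]))).round(1).tolist())
im=read_camera('scene')[:,:,::-1]
cv2.imwrite('pics/s9.png',cv2.resize(im[145:265,260:390],None,fx=5,fy=5,interpolation=cv2.INTER_CUBIC))
E
```

```text
t: 11.3
tcp_pos: [0.5958, 0.0748, 0.2024]
tool_rot: [[0.035, -0.957, 0.287], [-0.005, 0.287, 0.958], [-0.999, -0.035, 0.005]]
force: [0.8, -0.1, -0.6]
finger_gap: 0.0078
[0.59584669 0.07484604 0.2024453 ] [[0.035, -0.957, 0.287], [-0.005, 0.287, 0.958], [-0.999, -0.035, 0.005]] [ 0.81776418 -0.07959898 -0.62798728] [ 0.02179044 -0.05702373  0.01425031] 0.007752632312482837
2.8 [[313.2, 205.9], [313.1, 183.8], [425.2, 58.0], [199.9, 58.1], [426.8, 204.4], [199.0, 204.9]]
2.9 [[313.2, 212.9], [313.1, 191.3], [427.7, 55.6], [197.5, 55.7], [424.4, 204.9], [201.4, 205.4]]
3.0 [[313.2, 218.6], [313.1, 197.9], [430.2, 53.9], [194.9, 54.0], [422.0, 204.7], [203.8, 205.2]]
3.07 [[313.2, 221.8], [313.1, 201.8], [432.0, 53.2], [193.1, 53.3], [420.5, 204.1], [205.3, 204.6]]
3.14 [[313.2, 224.5], [313.1, 205.3], [433.8, 52.9], [191.3, 53.0], [419.0, 203.2], [206.8, 203.7]]
```

View pics/w9.png

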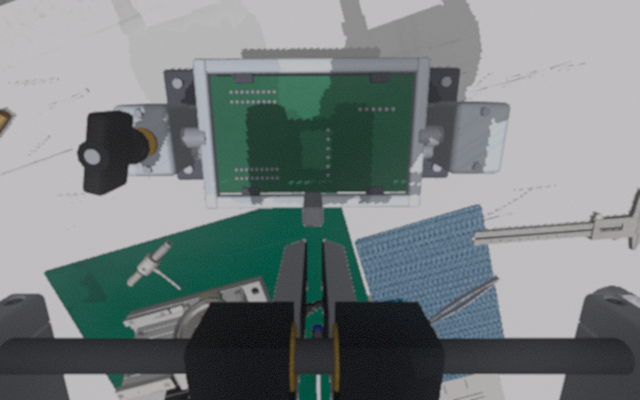

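View pics/s9.png

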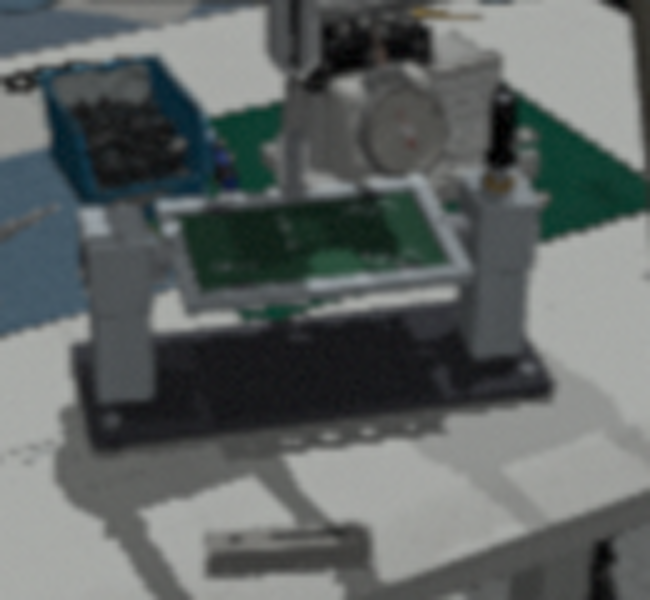

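```bash
python3 -m handwheel '[{"linear":[-8,1.5,-10],"yaw":0,"gripper":1},{"linear":[-8,1.5,-25],"yaw":0,"gripper":1},{"linear":[-8,1.5,-33],"yaw":0,"gripper":1},{"linear":[-8,1.5,-36],"yaw":0,"gripper":1},{"linear":[-8,1.5,-39],"yaw":0,"gripper":1},{"linear":[-8,1.5,-42],"yaw":0,"gripper":1},{"linear":[-8,1.5,-44],"yaw":0,"gripper":1},{"linear":[-8,1.5,-44],"yaw":0,"gripper":1}]'
python3 - <<'E'
from h import *
s=observe(); t=s['tcp_pos'];print(t,np.array(s['tool_rot']).round(3).tolist(),s['force'],s['ft_torque'],s['finger_gap'])
C=cam('wrist',s); p=[.5395,.0905,-.2895]
cv2.imwrite('pics/w10.png',read_camera('wrist')[:,:,::-1])
for th in (2.8,2.9,3.,3.07,3.14):print(th,proj(C,fr(p,cr(th,[[.056,.086,-.005],[.056,-.086,-.005],[-.056,.086,-.005],[-.056,-.086,-.005]]))).round(1).tolist())
E
```

```text
t: 12.2
tcp_pos: [0.5861, 0.0757, 0.158]
tool_rot: [[0.031, -0.957, 0.287], [-0.006, 0.287, 0.958], [-0.999, -0.032, 0.003]]
force: [-3.5, -1.8, 13.2]
finger_gap: 0.0007
[0.5860823 0.0756636 0.1580127] [[0.031, -0.957, 0.287], [-0.006, 0.287, 0.958], [-0.999, -0.032, 0.003]] [-3.49321997 -1.83238298 13.21109166] [-4.21987145e-01  6.72594941e-01  2.21686187e-04] 0.0007200705238145433
2.8 [[448.4, 67.5], [183.7, 67.7], [450.8, 240.2], [182.0, 240.7]]
2.9 [[451.9, 64.9], [180.4, 65.1], [447.3, 239.9], [185.3, 240.4]]
3.0 [[455.6, 63.1], [176.9, 63.3], [444.1, 238.8], [188.5, 239.3]]
3.07 [[458.2, 62.4], [174.4, 62.6], [441.9, 237.6], [190.6, 238.1]]
3.14 [[460.8, 62.2], [171.9, 62.4], [439.8, 236.0], [192.6, 236.5]]
```

View pics/w10.png

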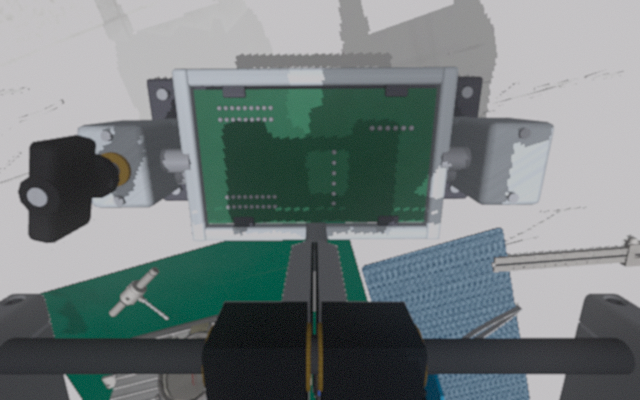

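```bash
python3 -m handwheel '[{"linear":[0.5,0,-2],"yaw":0,"gripper":1},{"linear":[0.5,0,-4],"yaw":0,"gripper":1},{"linear":[0.5,0,-4],"yaw":0,"gripper":1}]'
python3 - <<'E'
from h import *
s=observe(); t=s['tcp_pos'];print(t,s['force'],s['ft_torque'],s['finger_gap'])
C=cam('wrist',s); p=[.5395,.0905,-.2895]
cv2.imwrite('pics/w11.png',read_camera('wrist')[40:270,150:490,::-1].repeat(2,0).repeat(2,1))
for th in (2.8,2.9,3.,3.07,3.14):
  q=proj(C,fr(p,cr(th,[[.056,.086,-.005],[.056,-.086,-.005],[-.056,.086,-.005],[-.056,-.086,-.005]])));print(th,((q-[150,40])*2).round(0).tolist())
E
```

```text
t: 12.55
tcp_pos: [0.5861, 0.0756, 0.1579]
tool_rot: [[0.033, -0.957, 0.287], [-0.006, 0.287, 0.958], [-0.999, -0.033, 0.003]]
force: [-6.4, -0.3, 18.3]
finger_gap: 0.0005
[0.58612232 0.07564095 0.15794824] [-6.36228011 -0.28234534 18.29350405] [-0.1595653   1.32766949  0.01526934] 0.0004558685556122309
2.8 [[597.0, 54.0], [67.0, 55.0], [602.0, 400.0], [64.0, 401.0]]
2.9 [[604.0, 49.0], [60.0, 50.0], [595.0, 400.0], [71.0, 401.0]]
3.0 [[611.0, 46.0], [53.0, 46.0], [588.0, 397.0], [77.0, 398.0]]
3.07 [[617.0, 44.0], [48.0, 45.0], [584.0, 395.0], [81.0, 396.0]]
3.14 [[622.0, 44.0], [43.0, 44.0], [580.0, 392.0], [85.0, 393.0]]
```

View pics/w11.png

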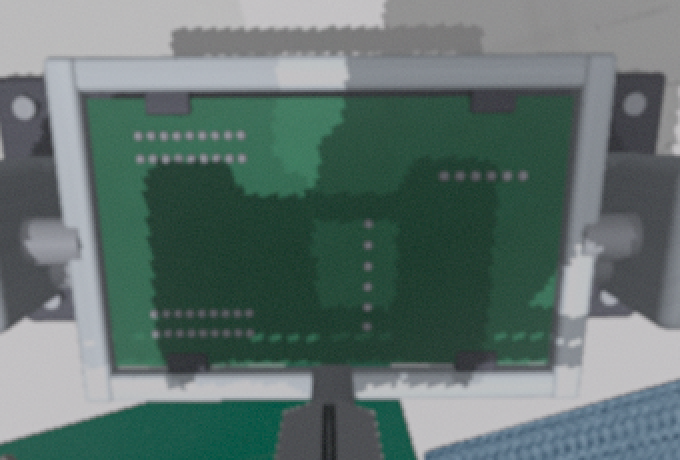

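```bash
python3 -m handwheel '[{"linear":[0,0,45],"yaw":0,"gripper":1},{"linear":[0,0,90],"yaw":0,"gripper":0.4},{"linear":[-20,-30,110],"yaw":0,"gripper":0.4},{"linear":[-50,-60,110],"yaw":0,"gripper":0.4},{"linear":[-80,-99,110],"yaw":0,"gripper":0.4},{"linear":[-80,-99,110],"yaw":0,"gripper":0.4},{"linear":[-80,-99,110],"yaw":0,"gripper":0.4}]'
python3 - <<'E'
from h import *
s=observe(); t=s['tcp_pos'];print(t,np.array(s['tool_rot']).round(3).tolist(),s['joint_pos'],s['ft_torque'])
C=cam('wrist',s); p=[.5395,.0905,-.2895]
cv2.imwrite('pics/w12.png',read_camera('wrist')[:,:,::-1])
print(proj(C,fr(p,[[0,-.118,.185],[0,-.118,.127],[0.023,-.118,.185],[0,-.095,.185]])).round(1).tolist())
for th in (2.9,3.,3.07,3.14):
  q=proj(C,fr(p,cr(th,[[.056,.086,-.005],[.056,-.086,-.005],[-.056,.086,-.005],[-.056,-.086,-.005]])));print(th,q.round(0).tolist())
im=read_camera('scene')[:,:,::-1]
cv2.imwrite('pics/s12.png',cv2.resize(im[145:265,260:390],None,fx=5,fy=5,interpolation=cv2.INTER_CUBIC))
for th in (2.95,3.14):print(((proj(cam('scene'),fr(p,cr(th,[[.056,.086,-.005],[.056,-.086,-.005],[-.056,.086,-.005],[-.056,-.086,-.005],[-.051,0,-.047]])))-[260,145])*5).round(0).tolist())
E
```

```text
t: 13.3
tcp_pos: [0.5062, -0.0239, 0.2686]
tool_rot: [[0.035, -0.957, 0.289], [-0.006, 0.289, 0.957], [-0.999, -0.035, 0.004]]
force: [0.4, 0.3, 0.4]
finger_gap: 0.0451
[ 0.50618256 -0.0238539   0.26858759] [[0.035, -0.957, 0.289], [-0.006, 0.289, 0.957], [-0.999, -0.035, 0.004]] [-1.84873536e-01  1.25323285e-01  1.57399554e+00  5.34876293e-04
  1.40708219e+00 -1.46203375e+00] [ 0.02325147  0.00559679 -0.01729913]
[[316.0, 211.0], [315.4, 190.9], [316.0, 238.4], [345.7, 210.9]]
2.9 [[522.0, 126.0], [348.0, 127.0], [517.0, 239.0], [347.0, 239.0]]
3.0 [[525.0, 126.0], [348.0, 127.0], [514.0, 238.0], [347.0, 239.0]]
3.07 [[528.0, 126.0], [349.0, 127.0], [512.0, 237.0], [346.0, 238.0]]
3.14 [[530.0, 127.0], [349.0, 127.0], [510.0, 236.0], [346.0, 237.0]]
[[184.0, 315.0], [472.0, 284.0], [154.0, 193.0], [424.0, 167.0], [296.0, 131.0]]
[[183.0, 299.0], [473.0, 268.0], [154.0, 206.0], [422.0, 180.0], [292.0, 137.0]]
```

View pics/w12.png

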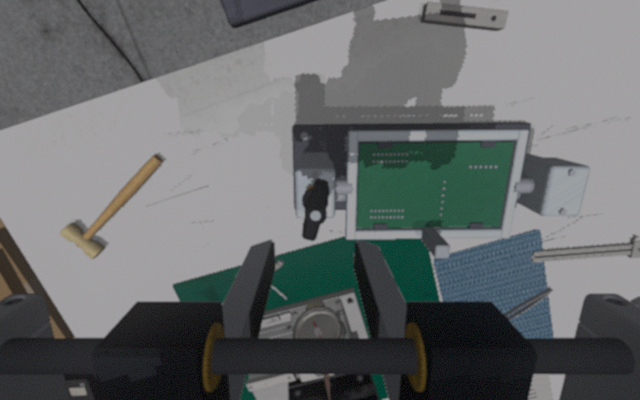

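View pics/s12.png

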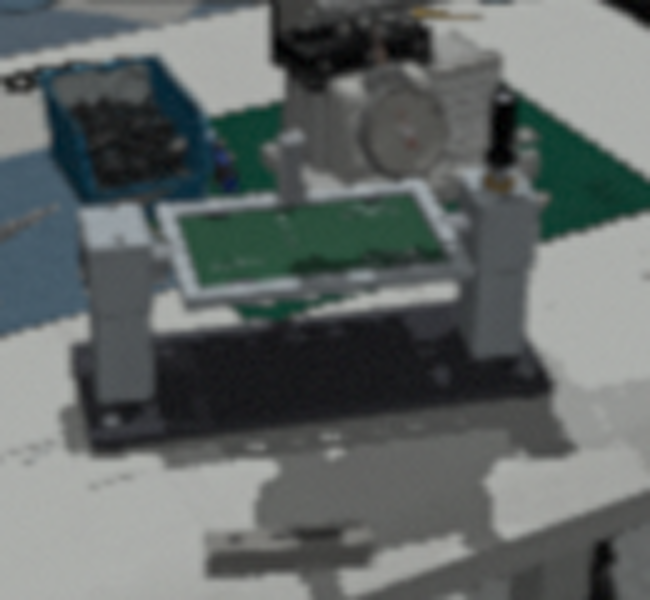

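Run:
```python
from h import *
s=observe();C=cam('wrist',s); p=[.5395,.0905,-.2895]
im=cv2.imread('pics/w12.png')
cv2.imwrite('pics/w12z.png',cv2.resize(im[160:260,270:460],None,fx=4,fy=4,interpolation=cv2.INTER_CUBIC))
Z=lambda q:((q-[270,160])*4).round(0).tolist()
for th in (2.95,3.07,3.14):print(th,Z(proj(C,fr(p,cr(th,[[-.058,-.007,-.047],[-.058,.007,-.047],[-.044,-.007,-.047],[-.044,.007,-.047]])))))
for a in (-.4,-.2,0,.2,.4):
  c,d=np.cos(a),np.sin(a)
  print(a,Z(proj(C,fr(p,[[u*c-v*d,-.118+u*d+v*c,.185] for u,v in ((-.023,-.006),(-.023,.006),(.023,.006),(.023,-.006),(0,0))]))))
```

```text
2.95 [[674.0, 365.0], [736.0, 365.0], [676.0, 304.0], [739.0, 303.0]]
3.07 [[661.0, 379.0], [722.0, 379.0], [666.0, 321.0], [728.0, 321.0]]
3.14 [[654.0, 385.0], [714.0, 385.0], [660.0, 330.0], [721.0, 330.0]]
-0.4 [[196.0, 84.0], [255.0, 108.0], [161.0, 315.0], [105.0, 294.0], [178.0, 203.0]]
-0.2 [[171.0, 83.0], [233.0, 96.0], [185.0, 316.0], [125.0, 305.0], [178.0, 203.0]]
0 [[146.0, 87.0], [210.0, 87.0], [208.0, 313.0], [148.0, 313.0], [178.0, 203.0]]
0.2 [[122.0, 96.0], [185.0, 83.0], [231.0, 305.0], [171.0, 316.0], [178.0, 203.0]]
0.4 [[101.0, 109.0], [160.0, 84.0], [251.0, 293.0], [195.0, 315.0], [178.0, 203.0]]
```

View pics/w12z.png

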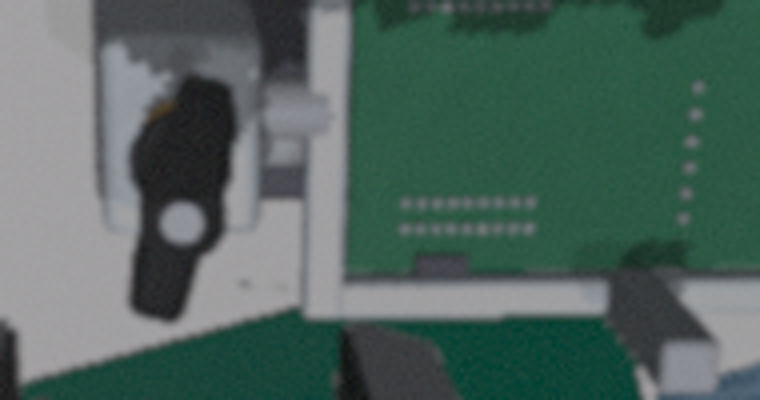

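Board is level: the lug end sits where predicted for about 3.1 rad. The knob bar is at about -0.17 rad relative to the jaws, so I'll descend onto the knob.

```bash
python3 -m handwheel '[{"linear":[0,3,-20],"yaw":-0.1,"gripper":0.4},{"linear":[0,3,-50],"yaw":-0.17,"gripper":0.4},{"linear":[0,3,-75],"yaw":-0.17,"gripper":0.4},{"linear":[0,3,-97],"yaw":-0.17,"gripper":0.4},{"linear":[0,3,-97],"yaw":-0.17,"gripper":0.4},{"linear":[0,3,-97],"yaw":-0.17,"gripper":0.4}]'
python3 - <<'E'
from h import *
s=observe(); t=s['tcp_pos'];print(t,np.array(s['tool_rot']).round(3).tolist(),s['joint_pos'],s['ft_torque'])
im=read_camera('wrist')[:,:,::-1]
cv2.imwrite('pics/w13.png',im)
E
```

```text
t: 14.0
tcp_pos: [0.5078, -0.019, 0.1711]
tool_rot: [[0.032, -0.896, 0.444], [-0.011, 0.444, 0.896], [-0.999, -0.034, 0.004]]
force: [0.2, -0.8, 1.0]
finger_gap: 0.0564
[ 0.50780001 -0.01902917  0.17113386] [[0.032, -0.896, 0.444], [-0.011, 0.444, 0.896], [-0.999, -0.034, 0.004]] [-0.17038392  0.18882039  1.74248081 -0.00585491  1.17667057 -1.27912811] [-0.00340693  0.0148414   0.04370852]
```

View pics/w13.png

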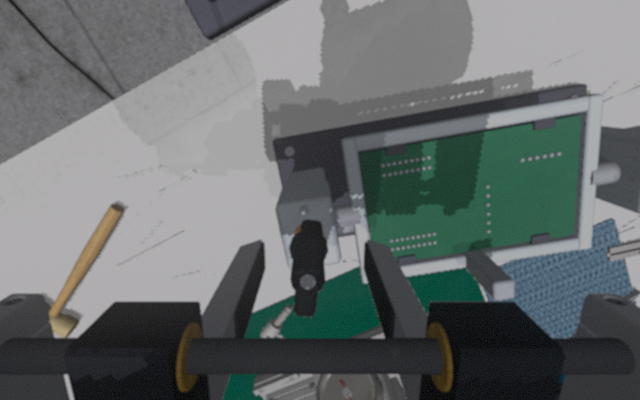

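```bash
python3 -m handwheel '[{"linear":[-1.5,-3,1],"yaw":-0.03,"gripper":0.5},{"linear":[-1.5,-3,1],"yaw":-0.03,"gripper":0.7},{"linear":[-1.5,-3,1],"yaw":-0.03,"gripper":1},{"linear":[-1.5,-3,1],"yaw":-0.03,"gripper":1},{"linear":[-1.5,-3,1],"yaw":-0.03,"gripper":1},{"linear":[-1.5,-3,1],"yaw":-0.03,"gripper":1},{"linear":[-1.5,-3,1],"yaw":-0.03,"gripper":1},{"linear":[-1.5,-3,1],"yaw":-0.03,"gripper":1}]'
python3 - <<'E'
from h import *
s=observe(); t=s['tcp_pos'];R_=np.array(s['tool_rot']);print(t,np.arctan2(-R_[0,2],R_[1,2]),s['force'],s['ft_torque'],s['finger_gap'])
im=read_camera('wrist')[:,:,::-1]
cv2.imwrite('pics/w14.png',im)
E
```

```text
t: 14.85
tcp_pos: [0.5068, -0.0223, 0.173]
tool_rot: [[0.034, -0.881, 0.471], [-0.012, 0.471, 0.882], [-0.999, -0.036, 0.005]]
force: [-0.3, 0.2, 1.4]
finger_gap: 0.0119
[ 0.50682357 -0.02225947  0.17304721] -0.49062907615587215 [-0.32593579  0.18730253  1.39337507] [ 0.02951899  0.05449318 -0.23610853] 0.01190736018954357
```

View pics/w14.png

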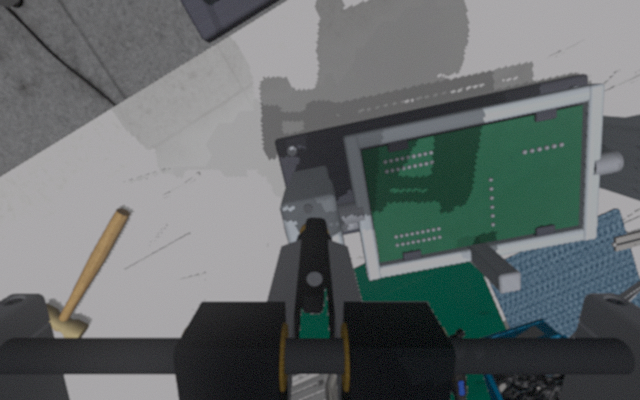

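```bash
cat > o.py <<'E'
from h import *
s=observe(); t=s['tcp_pos'];R_=np.array(s['tool_rot']);print('yaw',np.arctan2(-R_[0,2],R_[1,2]).round(3),np.array(t).round(4),'F',np.array(s['force']).round(1),'M',np.array(s['ft_torque']).round(3),s['finger_gap'],'j6',s['joint_pos'][5])
E
python3 -m handwheel '[{"linear":[0,0,-0.3],"yaw":-0.1,"gripper":1},{"linear":[0,0,-0.6],"yaw":-0.2,"gripper":1},{"linear":[0,0,-0.9],"yaw":-0.3,"gripper":1},{"linear":[0,0,-0.9],"yaw":-0.3,"gripper":1}]'|tail -0; python3 o.py
python3 -m handwheel '[{"linear":[0,0,-0.3],"yaw":-0.1,"gripper":1},{"linear":[0,0,-0.6],"yaw":-0.2,"gripper":1},{"linear":[0,0,-0.6],"yaw":-0.2,"gripper":1}]'|tail -0; python3 o.py
```

```text
yaw -0.79 [ 0.5071 -0.0217  0.1723] F [0.5 1.2 0.9] M [0.296 0.047 0.04 ] 0.011943161193249346 j6 -0.9430652848524326
yaw -0.987 [ 0.5074 -0.0215  0.1717] F [ 0.6  2.1 -0. ] M [ 0.243 -0.1    0.024] 0.011663318731293658 j6 -0.7384356258096113Exception ignored on flushing sys.stdout:
BrokenPipeError: [Errno 32] Broken pipe
Exception ignored on flushing sys.stdout:
BrokenPipeError: [Errno 32] Broken pipe
```

```bash
python3 -m handwheel '[{"linear":[0,0,-0.3],"yaw":-0.1,"gripper":1},{"linear":[0,0,-0.6],"yaw":-0.2,"gripper":1}]'; python3 o.py
python3 - <<'E'
from h import *
cv2.imwrite('pics/w15.png',read_camera('wrist')[:,:,::-1])
E
python3 o.py
```

```text
t: 15.8
tcp_pos: [0.5077, -0.0212, 0.1711]
tool_rot: [[0.02, -0.374, 0.927], [-0.03, 0.927, 0.375], [-0.999, -0.035, 0.007]]
force: [0.7, 2.8, 0.5]
finger_gap: 0.0116
yaw -1.187 [ 0.5077 -0.0212  0.1711] F [0.7 2.8 0.5] M [ 0.387 -0.015  0.275] 0.011609133849131823 j6 -0.5328646755402486
yaw -1.189 [ 0.5077 -0.0212  0.1711] F [1.8 2.1 1.1] M [0.337 0.05  0.146] 0.011930678232586544 j6 -0.5298428565329609
```

View pics/w15.png

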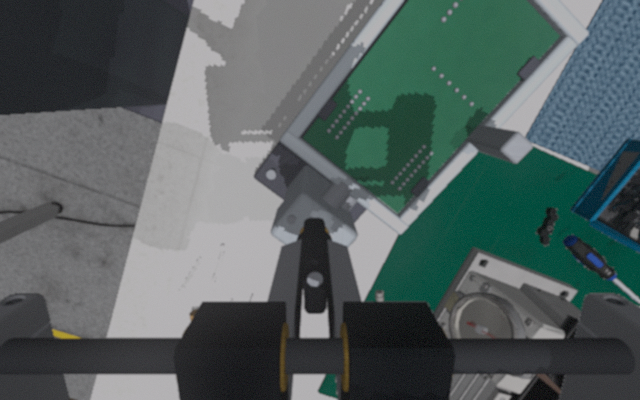

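```bash
python3 -m handwheel '[{"linear":[0,0,-0.3],"yaw":-0.1,"gripper":1},{"linear":[0,0,-0.6],"yaw":-0.2,"gripper":1}]'>/dev/null; python3 o.py
python3 -m handwheel '[{"linear":[0,0,-0.3],"yaw":-0.1,"gripper":1},{"linear":[0,0,-0.6],"yaw":-0.2,"gripper":1}]'>/dev/null; python3 o.py
python3 -m handwheel '[{"linear":[0,0,-0.3],"yaw":-0.1,"gripper":1},{"linear":[0,0,-0.6],"yaw":-0.2,"gripper":1}]'>/dev/null; python3 o.py
```

```text
yaw -1.388 [ 0.5081 -0.021   0.1705] F [2.5 1.6 1. ] M [ 0.311 -0.106  0.263] 0.011586548234801165 j6 -0.3264074874063679
yaw -1.587 [ 0.5086 -0.021   0.17  ] F [ 2.1  1.6 -0.2] M [ 0.225 -0.079  0.262] 0.011240840125696717 j6 -0.12426885067434044
yaw -1.785 [ 0.509  -0.021   0.1694] F [2.2 1.2 0. ] M [ 0.192 -0.155  0.291] 0.012035506028607753 j6 0.07638986305430757
```

```bash
python3 -m handwheel '[{"linear":[-0.5,-0.3,-0.3],"yaw":-0.1,"gripper":1},{"linear":[-1,-0.5,-0.6],"yaw":-0.2,"gripper":1}]'>/dev/null; python3 o.py
python3 -m handwheel '[{"linear":[-0.5,0,-0.3],"yaw":-0.1,"gripper":1},{"linear":[-1,-0.5,-0.6],"yaw":-0.2,"gripper":1}]'>/dev/null; python3 o.py
```

```text
yaw -1.984 [ 0.5094 -0.0212  0.1688] F [ 3.4  1.3 -1.4] M [ 0.391 -0.503  0.299] 0.011781580616592048 j6 0.2742338569943469
yaw -2.183 [ 0.5097 -0.0214  0.1682] F [ 4.7  2.  -2. ] M [ 0.496 -0.453  0.338] 0.01208022649204249 j6 0.4711452890379313
```

```bash
python3 -m handwheel '[{"linear":[-0.5,-0.3,-0.3],"yaw":-0.1,"gripper":1},{"linear":[-1,-0.5,-0.6],"yaw":-0.2,"gripper":1}]'>/dev/null; python3 o.py
python3 -m handwheel '[{"linear":[-0.5,0,-0.3],"yaw":-0.1,"gripper":1},{"linear":[-1,-0.5,-0.6],"yaw":-0.2,"gripper":1}]'>/dev/null; python3 o.py
```

```text
yaw -2.381 [ 0.5101 -0.0216  0.1676] F [ 4.   2.5 -1.7] M [ 0.425 -0.376  0.272] 0.011586411747460265 j6 0.6671701208217803
yaw -2.58 [ 0.5103 -0.022   0.167 ] F [ 3.2  1.7 -1.7] M [ 0.444 -0.353  0.214] 0.01188677092722425 j6 0.8623154715037501
```

```bash
python3 - <<'E'
from h import *
cv2.imwrite('pics/w16.png',read_camera('wrist')[:,:,::-1])
E
python3 o.py
```

```text
yaw -2.583 [ 0.5103 -0.0219  0.167 ] F [ 4.1  1.2 -0.9] M [ 0.427 -0.292  0.17 ] 0.011366696858278529 j6 0.8652250725985835
```

View pics/w16.png

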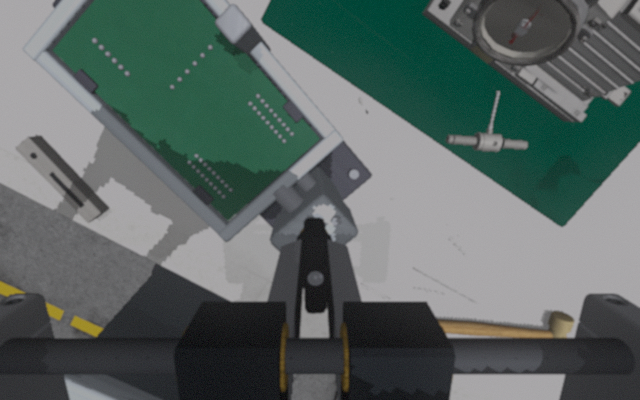

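```bash
cat > o.py <<'E'
from h import *
s=observe(); t=s['tcp_pos'];R_=np.array(s['tool_rot']);F=np.array(s['force']);M=np.array(s['ft_torque'])
d=R_[:,0]
print('yaw',np.arctan2(-R_[0,2],R_[1,2]).round(3),np.array(t).round(4),'F',F.round(1),'M',M.round(3),'proj',(M@-d).round(3),'corr',(M-np.cross(.2*d,F))[2].round(3),'tilt',d.round(3)[:2])
E
python3 -m handwheel '[{"linear":[1,0.5,-0.2],"yaw":-0.03,"gripper":1}]'>/dev/null; python3 o.py
python3 -m handwheel '[{"linear":[1,0.5,-0.1],"yaw":-0.03,"gripper":1}]'>/dev/null; python3 o.py
python3 -m handwheel '[{"linear":[0.5,0,-0.1],"yaw":-0.03,"gripper":1}]'>/dev/null; python3 o.py
```

```text
yaw -2.608 [ 0.5107 -0.0219  0.1668] F [-1.7 -0.   5.2] M [-0.047  0.95   0.173] proj 0.198 corr 0.182 tilt [-0.016 -0.027]
yaw -2.634 [ 0.5107 -0.0219  0.1668] F [-0.7 -1.6  2.4] M [0.013 0.761 0.272] proj 0.293 corr 0.27 tilt [-0.019 -0.027]
yaw -2.663 [ 0.5107 -0.022   0.1667] F [-0.3  0.3  1.9] M [0.297 0.47  0.239] proj 0.258 corr 0.241 tilt [-0.021 -0.027]
```

```bash
python3 -m handwheel '[{"linear":[0,0,-0.3],"yaw":-0.1,"gripper":1},{"linear":[0,0,-0.6],"yaw":-0.2,"gripper":1}]'>/dev/null; python3 o.py
python3 -m handwheel '[{"linear":[0,0,-0.3],"yaw":-0.1,"gripper":1}]'>/dev/null; python3 o.py
python3 -m handwheel '[{"linear":[0,0,-0.3],"yaw":-0.1,"gripper":1}]'>/dev/null; python3 o.py
```

```text
yaw -2.865 [ 0.5109 -0.0224  0.1661] F [ 1.1 -0.9  1.7] M [0.034 0.221 0.255] proj 0.261 corr 0.246 tilt [-0.025 -0.023]
yaw -2.967 [ 0.511  -0.0226  0.1658] F [ 0.8 -0.6  2.5] M [0.169 0.344 0.298] proj 0.31 corr 0.292 tilt [-0.027 -0.021]
yaw -3.07 [ 0.5111 -0.0228  0.1655] F [ 0.5 -0.7  1.3] M [0.245 0.296 0.298] proj 0.311 corr 0.292 tilt [-0.029 -0.018]
```

```bash
for i in 1; do :; done
python3 -m handwheel '[{"linear":[0,0,-0.3],"yaw":-0.1,"gripper":1}]'>/dev/null; python3 o.py
python3 -m handwheel '[{"linear":[0,0,-0.2],"yaw":-0.1,"gripper":1}]'>/dev/null; python3 o.py
python3 -m handwheel '[{"linear":[0,0,-0.3],"yaw":-0.1,"gripper":1}]'>/dev/null; python3 o.py
python3 -m handwheel '[{"linear":[0,0,-0.2],"yaw":-0.1,"gripper":1}]'>/dev/null; python3 o.py
```

```text
yaw 3.111 [ 0.5111 -0.023   0.1653] F [-0.5 -0.4  2.1] M [0.234 0.282 0.265] proj 0.276 corr 0.264 tilt [-0.031 -0.015]
yaw 3.009 [ 0.5111 -0.0233  0.165 ] F [ 0.4 -0.2  1.4] M [0.254 0.245 0.314] proj 0.325 corr 0.311 tilt [-0.032 -0.012]
yaw 2.906 [ 0.5111 -0.0235  0.1647] F [-0.9 -1.5  2.4] M [0.27  0.278 0.304] proj 0.315 corr 0.296 tilt [-0.033 -0.009]
yaw 2.804 [ 0.5111 -0.0238  0.1645] F [-1.  -1.3  0.8] M [0.252 0.217 0.31 ] proj 0.32 corr 0.303 tilt [-0.034 -0.006]
```

```bash
python3 -m handwheel '[{"linear":[0,0,-0.2],"yaw":-0.1,"gripper":1}]'>/dev/null; python3 o.py
python3 -m handwheel '[{"linear":[0,0,-0.2],"yaw":-0.1,"gripper":1}]'>/dev/null; python3 o.py
python3 -m handwheel '[{"linear":[0,0,-0.2],"yaw":-0.1,"gripper":1}]'>/dev/null; python3 o.py
python3 -m handwheel '[{"linear":[0,0,-0.2],"yaw":-0.1,"gripper":1}]'>/dev/null; python3 o.py; python3 -c "
from plant import *;print(observe()['joint_pos'],observe()['t'])"
```

```text
yaw 2.702 [ 0.511  -0.024   0.1642] F [-1.1 -1.   1. ] M [0.293 0.243 0.358] proj 0.369 corr 0.352 tilt [-0.034 -0.003]
yaw 2.599 [ 0.511  -0.0242  0.1639] F [-0.5 -0.2  1.8] M [0.275 0.233 0.306] proj 0.315 corr 0.304 tilt [-0.034  0.   ]
yaw 2.497 [ 0.5108 -0.0244  0.1637] F [-0.5 -0.3  1.7] M [0.218 0.163 0.358] proj 0.365 corr 0.356 tilt [-0.034  0.003]
yaw 2.395 [ 0.5107 -0.0246  0.1634] F [-1.  -0.3  1.7] M [0.291 0.176 0.326] proj 0.335 corr 0.323 tilt [-0.034  0.007]
[-1.84575278e-01  2.36777906e-01  1.69823460e+00  3.85185331e-04
  1.24115231e+00  2.13276695e+00] 18.8
```

```bash
python3 -m handwheel '[{"linear":[0,0,-0.2],"yaw":-0.1,"gripper":1}]'>/dev/null; python3 o.py
python3 -m handwheel '[{"linear":[0,0,-0.2],"yaw":-0.08,"gripper":1}]'>/dev/null; python3 o.py
```

```text
yaw 2.293 [ 0.5106 -0.0248  0.1632] F [-0.8 -0.6  1. ] M [0.268 0.228 0.354] proj 0.36 corr 0.348 tilt [-0.033  0.01 ]
yaw 2.211 [ 0.5105 -0.025   0.1629] F [-1.1  0.1  2.1] M [0.335 0.147 0.411] proj 0.419 corr 0.409 tilt [-0.032  0.012]
```

```bash
python3 - <<'E'
from h import *
cv2.imwrite('pics/w17.png',read_camera('wrist')[:,:,::-1])
E
python3 o.py
```

```text
yaw 2.209 [ 0.5105 -0.025   0.1629] F [-0.8 -0.4  0.9] M [0.335 0.049 0.3  ] proj 0.31 corr 0.295 tilt [-0.032  0.013]
```

View pics/w17.png

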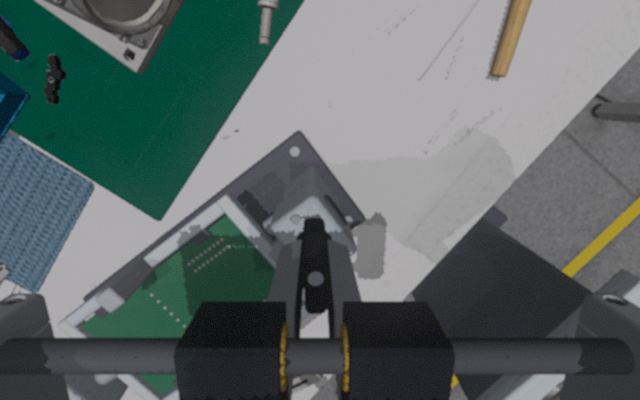

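```bash
python3 -m handwheel '[{"linear":[0,0,-0.1],"yaw":-0.05,"gripper":1},{"linear":[0,0,-0.1],"yaw":-0.1,"gripper":1}]'>/dev/null; python3 o.py
```

```text
yaw 2.111 [ 0.5103 -0.0251  0.1627] F [-0.4 -0.2  0.6] M [0.275 0.06  0.434] proj 0.441 corr 0.431 tilt [-0.031  0.015]
```

```bash
python3 -m handwheel '[{"linear":[0,0,0],"yaw":0,"gripper":0.4},{"linear":[0,0,0],"yaw":0,"gripper":0.4},{"linear":[0,0,0],"yaw":0,"gripper":0.4},{"linear":[0,0,0],"yaw":0,"gripper":0.4},{"linear":[0,0,25],"yaw":0,"gripper":0.4},{"linear":[0,0,60],"yaw":0,"gripper":0.4},{"linear":[-10,0,100],"yaw":0,"gripper":0.4},{"linear":[-20,0,120],"yaw":0,"gripper":0.4},{"linear":[-20,0,120],"yaw":0,"gripper":0.4}]'
python3 - <<'E'
from h import *
s=observe();C=cam('wrist',s); p=[.5395,.0905,-.2895]
cv2.imwrite('pics/w18.png',read_camera('wrist')[:,:,::-1])
im=read_camera('scene')[:,:,::-1]
cv2.imwrite('pics/s18.png',cv2.resize(im[145:265,260:390],None,fx=5,fy=5,interpolation=cv2.INTER_CUBIC))
for th in (2.95,3.07,3.14):print(th,proj(C,fr(p,cr(th,[[-.058,-.007,-.047],[-.058,.007,-.047],[-.044,-.007,-.047],[-.044,.007,-.047]]))).round(1).tolist())
im=read_camera('top')[:,:,::-1]
cv2.imwrite('pics/t18.png',cv2.resize(im[150:250,150:480],None,fx=2.4,fy=2.4))
E
```

```text
t: 20.15
tcp_pos: [0.4913, -0.0253, 0.286]
tool_rot: [[-0.024, 0.514, -0.858], [0.014, -0.858, -0.514], [-1.0, -0.025, 0.014]]
force: [-0.2, -0.3, -0.3]
finger_gap: 0.0567
2.95 [[173.3, 233.9], [163.4, 243.4], [185.5, 242.8], [175.8, 252.0]]
3.07 [[170.4, 226.7], [160.7, 236.1], [182.2, 236.4], [172.5, 245.6]]
3.14 [[169.3, 222.8], [159.7, 232.1], [180.5, 232.8], [170.9, 242.0]]
```

View pics/w18.png

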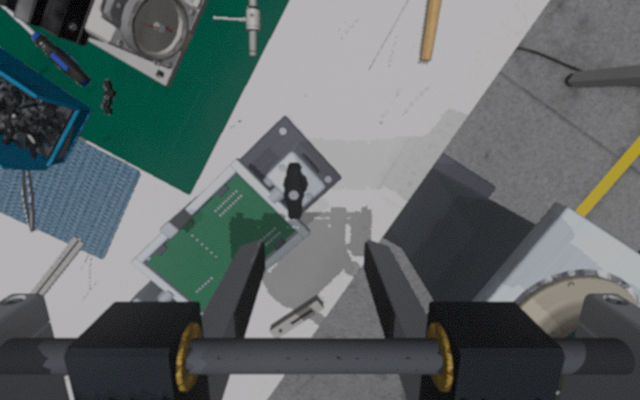

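View pics/s18.png

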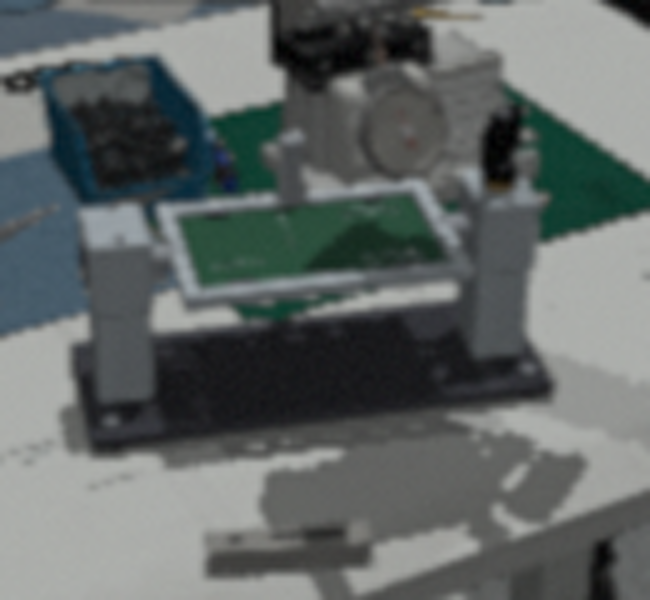

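```bash
python3 -c "
from plant import *
print(finish_job())"
```

```text
the job is handed in; nothing more can be done
None
```

The board is turned over with the soldered side up, the lock is tightened, and the job is handed in. No verdict was reported.

- **Turning:** I raised the near edge by the upper lug to about 80° and let go there. I then took the lower lug and laid the board over. The fingers slid down the lug and stalled short of the stop, at about 168°. I finished by pressing on the lug's end, not the board, until it met the stop. At that point the tool stopped moving, the force rose to 18 N, and the fingertip was at the lug-end height expected for a level board.
- **Locking:** I turned the knob clockwise about 3.7 rad in one grip. The torque was about 0.26 N m while it dragged and 0.43 N m at the end, which is about 60 N on the spindle. The readings were noisy by about 0.03 N m. I briefly took a sideways force for the start of clamping, so the clamp force is an estimate of roughly 50–70 N.
- **Last checks:** After release the robot is clear of everything and the board looks unchanged. The lug end in the wrist view matches level, about 3.1 rad. The scene view's near edge fitted a slightly smaller angle, nearer 3.07 rad. The metal bar looks unmoved. I saw no sign of the hammer or feeler set moving, but I did not measure their positions.

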